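# Hang the washed stirring paddle under the shelf of the drip rack

## Robot

A 6-joint arm with a two-finger parallel gripper is mounted at the origin on the work surface. World frame = base frame: x ahead of the robot, y to its left, z up, the work surface at z = 0. Lengths are in m, angles in rad, forces in N, time in s.
With the tool pointing down it reaches from about 0.3 to 0.875 m from the base axis. Payload 6.4 kg.
Tool frame: the origin (TCP) lies at the very end of the fingers, on their centre line; the grasp point (between the pads) lies 19 mm behind it; z points along the fingers, y is the direction in which the jaws open and shut (so a half turn about z gives the same grasp; the last joint's range is limited). The gripper opens to 85 mm and grips with 20 to 120 N. Pads are 22 mm wide; open, the fingers measure 114 mm over their backs; the gripper's body (76 mm by 85 mm) begins 54 mm behind the grasp point. The pads swing forward as they close: fully open they stand 13 mm farther back than shut.
Start: joints at [-1.394, 0.181, 1.607, -0, 1.354, -0.206], TCP at [0.215, -0.533, 0.231] pointing down, gripper open.
Joint ranges: [-2.99, 2.99], [-0.89, 2.07], [0.3, 2.58], [-1.14, 4.28], [0, 2.63], [-3.12, 3.12]. Speed limits (rad/s): [2.57, 2.57, 3.01, 3.14, 3.14, 3.14].

## Interface

Orientations are given as a unit quaternion [w, x, y, z].
In Python, from bench import * gives the robot as it stands.
- The arm moves only by the tool arm_command, never from a script. Its argument "motion" is text: rows parted by semicolons, each of 7 numbers parted by spaces: the shift along the tool's x, y, z in units of 0.2 m (1.0 is 0.2 m), then the turn, a rotation vector about the tool's x, y, z in units of 60 degrees (1.0 is 60 degrees), then the opening, from 0 (shut) to 1 (fully open). In form: tx ty tz ax ay az grip; .... A call has 1 to 10 rows; each row shifts and turns the pose as measured when the row begins, along the tool's axes as they then stand; what a row does not reach is not made up. A row lasts 1/12 s, in which the tool goes at most 41.7 mm and 7.16 degrees, less where a joint would pass 70% of its speed; a pose out of reach is approached as far as the arm can. A call with a number of a shift or a turn outside -1 to 1 is refused whole. A call with a gripper value outside its range is refused whole. The fingers move at their own pace and stop on an object; the grip force is fixed at half the most. Time passes only in rows, so rows that do not move let the fingers close. It gives the time, the measured TCP pose, the force and the opening at its end, in the units of the state.
- get_obs(): the state, without advancing time (a new reading comes with each control period).
- camera(name): name is "side" or "top"; returns a dict with "img" (480x640x3 uint8, red, green, blue), "intrinsics" (3x3 intrinsics, pixels), "pose" (4x4, takes a point from camera to world coordinates). Camera axes: x right, y down, z forward; pixel columns grow to the right and rows downward; lengths in m; the calibration is good to about 2 mm. A picture is of the moment at which its call begins. There is no depth.
- hand_in(): hands the job in, once; it reports no verdict.
Trained networks look in the newest picture that a camera, given by its name, has taken for a name from the list of things; names that differ only in an ending like _2 or _b are one class to them, and where a whole thing is asked for, a point or a joint stands for the part that bears it (a point fixed in the world has none). Each returns a list of dicts, best first, with "conf" (0 to 1); they miss things now and then, are a little off and sometimes report something else, mostly with a low value. They report only what shows in the picture. A call takes as long as a camera call.
- search_frame(camera, target): "box" ([left, top, right, bottom] in pixels, round what is visible of it).
The state is a dict: "time_s": time; "q": joint angles; "dq": joint speeds; "joint_efforts": joint torques, N m; "eef_pos": TCP position; "eef_rot": TCP orientation; "wrist_force": force on the tool from outside, world axes, zero at the start; "torque": the same for the moment, N m; "opening": opening from 0.0 (shut) to 1.0 (fully open).
Only numpy, scipy, OpenCV 4.12 (cv2) and the standard library are available. Lean on these libraries where they do the work, as an engineer would, in place of code of your own. Each camera call takes 0.05 s, during which the arm holds its last target.

## Task

The washed slip-stirring paddle lies flat on the wooden rest: pick it up by the two ends of its wooden T-handle, let it swing loosely between the fingers until it hangs straight down, and grip it firmly again. Then hang it in the empty fork of the drip rack, under the shelf: shank between the two prongs, T-handle lying in the notches of both prongs, paddle hanging straight and still. Do not drop it, let go of it once it hangs, and leave the hanging tools and the moulds where they are.

Things in the scene. Friction and masses are not known exactly. Their poses are not given: they have to be found in the camera images.
- paddle_bar (a point): Centre of the paddle's T-handle, the place to grip: a round wooden bar, 16 thick, 50 long along y, the last 3 of each end a flat button 10 wide. Pinch the two buttons, fingers closing along y: 60 to 100 N holds the paddle level, a few N lets it swing about y, under 3 N drops it. The flat steel shank (12 wide, 6 thick) runs towards -x; nothing extends on +x. Lying, x and y are level; hanging from its bar, x points straight up.
- paddle_blade (a point): Middle of the far edge of the paddle's steel blade, 177 from the T-handle's centre along its -x; same axes. Blade 46 wide (y), 62 long, 6 thick (z).
- paddle: The whole paddle, same axes; origin 75 from the T-handle's centre towards the blade, on the flat underside (3 below the bar's centre line). Mass 0.19 to 0.30 kg, centre of mass about 107 from the bar. The bar is stiff: 0.1 of finger opening changes the squeeze by roughly 4 N. It starts lying on the rest.
- rest: Wooden draining rest, fixed; origin on the table at its middle. Base 160 x 120 x 10 from x = -110 to +50; two cross battens (16 wide, 120 long in y, tops 50 above the table) at x = -75 and +20. The paddle lies across them, its bar free at about x = +75, beyond the base, bar centre 53 above the table.
- fork_seat (a point): Where the T-handle's centre belongs, in the empty fork, 235 above the table; z up, y along the bar as it should lie, fork open towards -x (robot's side). Two steel prongs, 8 wide, 10 deep, at y = -15 and +15 (22 free between), x = -22 to +52, tops 8 below here. Lips rise to this point's level at |x| = 14 to 22 on both: the bar lies between them, so bring it in 10 or more higher and lower it.
- shelf_edge (a point): Middle of the front lower edge of the rack's shelf, 335 above the table (100 above the seats, 5 nearer the robot). The shelf, 18 thick, covers all forks and reaches 135 back; stock stands on it. A gripper pointing straight down does not fit over a seat: lean it back 30 to 45 degrees, its body on the -x side of the edge.
- rack: Wooden drip rack, fixed; origin on the table below the middle fork's seat, axes as the fork's. Forks at y = -130, 0, +130; one, at random, is empty. Base board 12 high, x = -40 to +110; shelf and base 460 long in y; cross rail at x = 52 to 72, 203 to 227 above the table; posts at x = 81 to 109, y = -205 and +205; stock on the shelf up to 430 above the table.
- masher: Tool with the same T-handle, a round disc of diameter 52 at its lower end, already hanging in a fork; origin at its bar's centre, 161 long below it.
- scraper: Tool with the same T-handle, a narrow blade 22 wide at its lower end, already hanging in another fork; origin at its bar's centre, 165 long below it.
- mould_a: Cup-shaped plaster mould, diameter 90, height 85, standing beside the rest; origin at the centre of its underside.
- mould_b: Another such mould, on the other side of the rest.
- mould_c: Cup-shaped plaster mould, diameter 100, height 95, at the left of the bench; origin at the centre of its underside.
- plate_a: Low round plaster plate mould, diameter 140, height 38, in front of the rack; origin at the centre of its underside.
- plate_b: Another such plate mould, in front of the rack.

How it is judged:
By the outcome, as a careful person would: the job done as asked, in the order asked, and still so for the second after the job is handed in, with the robot touching nothing.
It also fails if it takes over 58 s, if anything falls off the work surface, if the arm or the gripper's body presses on something with over 40 N, if the wrist force passes 120 N, or if a joint passes its speed limit or range.

## Working session

There is one attempt and no reset: what is moved stays moved. The work goes in short steps, Python scripts to look and compute and a tool call to move; the robot and the scene stay as the last step left them, time stands still between calls to the robot, and variables do not carry over. Pictures are saved under pics/ and viewed, and the job is handed in when it is done.

Besides the shell and the picture viewer there is one more tool, called after "Emit:" as name(argument=value, ...) on one line, values as JSON. arm_command: Moves the arm, as the interface text tells. Shifts and turns lie within -1 to 1; 1 stands for 0.2 m of shift or 60 degrees of turn. Its arguments: {"type":"object","properties":{"motion":{"type":"string"}},"required":["motion"]}

```bash
ls; mkdir -p pics; python3 - <<'E'
from bench import *
import cv2,json
print(get_obs())
for n in ("side","top"):
    c=camera(n); cv2.imwrite(f"pics/{n}0.png",c["img"][:,:,::-1]); print(n,c["intrinsics"],c["pose"])
    for t in ["paddle_bar","paddle_blade","paddle","rest","fork_seat","shelf_edge","rack","masher","scraper","mould_a","plate_a"]:
        print(t,[( [round(v) for v in d["box"]],round(d["conf"],2)) for d in search_frame(n,t)][:4])
E
```

```text
pics
{'time_s': 0.0, 'q': array([-1.39428317e+00,  1.81572554e-01,  1.60800933e+00, -3.54393838e-05,
        1.35382989e+00, -2.06279772e-01]), 'dq': array([-0.00112971, -0.00018727,  0.00110014,  0.00137746, -0.00179236,
       -0.00025796]), 'joint_efforts': array([ 1.29570117e-04, -4.44872332e+01, -3.51337659e+01, -1.79707213e-04,
        9.09105496e-03,  1.37815753e-06]), 'eef_pos': array([ 0.21468459, -0.53280704,  0.23036581]), 'eef_rot': array([-9.09718311e-04,  9.81738408e-01,  1.90233728e-01, -3.76207782e-06]), 'wrist_force': array([-0.13234266,  0.85871109,  0.44469125]), 'torque': array([ 0.02811675, -0.00601946, -0.02254344]), 'opening': 0.9978040919324946}
side [[625.07517767   0.         315.18294172]
 [  0.         625.07517767 243.20001319]
 [  0.           0.           1.        ]] [[-0.71848183 -0.32352106  0.61572557 -0.44285991]
 [-0.69545516  0.34843072 -0.62844105  0.94149877]
 [-0.01122379 -0.879733   -0.47533554  0.95843998]
 [ 0.          0.          0.          1.        ]]
paddle_bar []
paddle_blade []
paddle [([231, 233, 267, 247], 0.28)]
rest [([140, 136,
[... 656 characters left out ...]
        0.          1.        ]]
paddle_bar [([417, 263, 489, 303], 0.6)]
paddle_blade [([415, 261, 492, 304], 0.6)]
paddle [([414, 264, 487, 306], 0.77)]
rest [([418, 260, 491, 324], 0.77), ([131, 283, 183, 324], 0.58)]
fork_seat [([286, 165, 301, 175], 0.61), ([172, 86, 407, 225], 0.39)]
shelf_edge [([171, 86, 407, 226], 0.88), ([283, 165, 302, 191], 0.52)]
rack [([223, 175, 254, 204], 0.71), ([170, 87, 402, 226], 0.67)]
masher [([223, 175, 252, 202], 0.7), ([281, 163, 303, 192], 0.36)]
scraper [([339, 168, 365, 200], 0.74)]
mould_a [([130, 285, 183, 325], 0.98), ([430, 326, 472, 355], 0.89), ([461, 227, 502, 263], 0.63)]
plate_a [([304, 239, 357, 290], 0.89), ([240, 240, 290, 299], 0.75)]
```

View pics/side0.png

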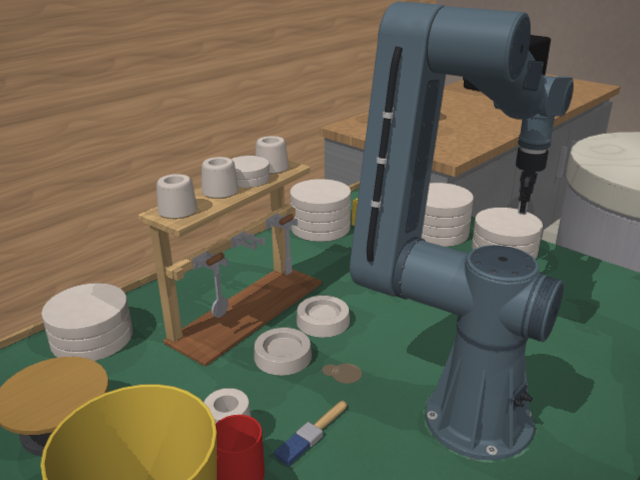

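View pics/top0.png

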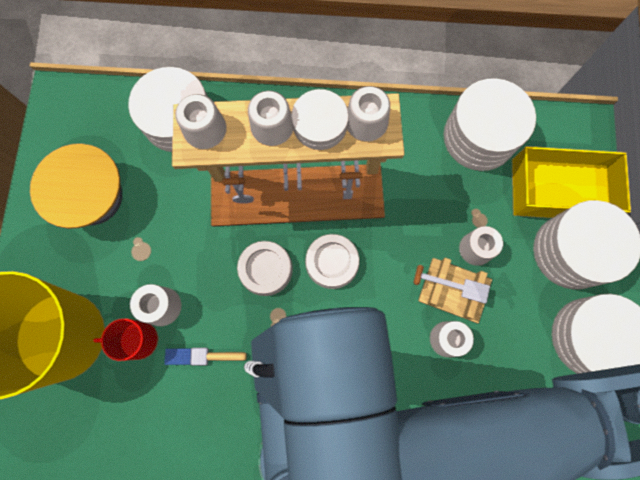

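```bash
python3 - <<'E'
import cv2
s=cv2.imread("pics/side0.png");t=cv2.imread("pics/top0.png")
cv2.imwrite("pics/t_pad.png",cv2.resize(t[215:365,400:520],None,fx=5,fy=4.0*1.0,interpolation=cv2.INTER_CUBIC))
cv2.imwrite("pics/t_rack.png",cv2.resize(t[80:240,160:420],None,fx=3,fy=3,interpolation=cv2.INTER_CUBIC))
cv2.imwrite("pics/s_rack.png",cv2.resize(s[130:370,130:360],None,fx=2.5,fy=2.5,interpolation=cv2.INTER_CUBIC))
E
```

```text
(no output)
```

View pics/t_pad.png

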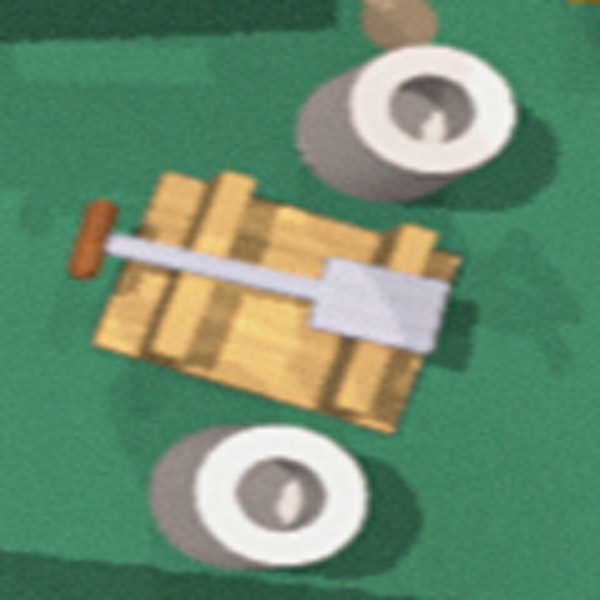

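View pics/t_rack.png

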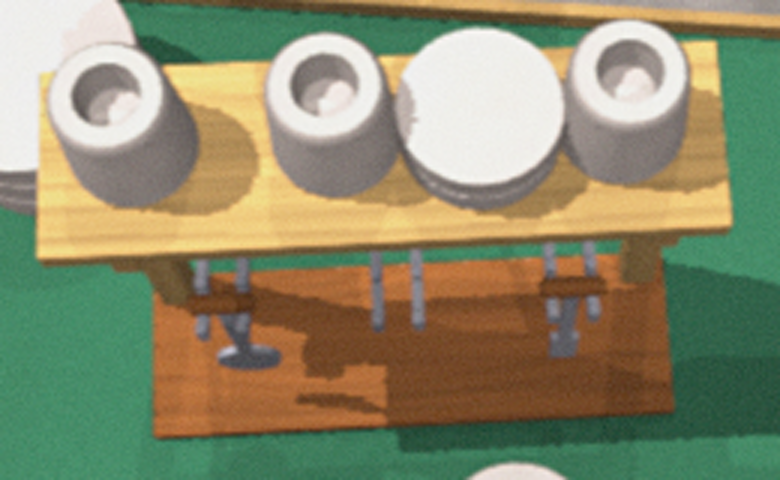

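View pics/s_rack.png

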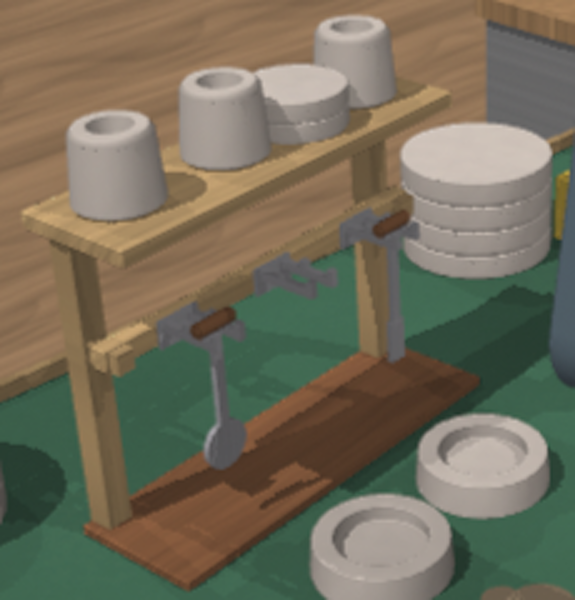

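The middle fork is empty. In the top view the bar is at about (418,275) and the blade edge at about (488,294). The masher's bar is at about (233,181) and the scraper's at about (351,176). In the side view the arm hides the paddle. Next I'll fit the rack pose from both views.

```bash
cat > h.py <<'E'
from bench import *
import numpy as np, cv2
from scipy.optimize import least_squares
from scipy.spatial.transform import Rotation as R
K={'side':np.array([[625.07517767,0,315.18294172],[0,625.07517767,243.20001319],[0,0,1]]),
'top':np.array([[489.07210014,0,326.10975089],[0,489.07210014,239.42604745],[0,0,1]])}
P={'side':np.array([[-0.71848183,-0.32352106,0.61572557,-0.44285991],[-0.69545516,0.34843072,-0.62844105,0.94149877],[-0.01122379,-0.879733,-0.47533554,0.95843998]]),
'top':np.array([[0.06092909,-0.97450205,0.21594769,0.26440258],[-0.99812835,-0.06062076,0.00805751,-0.02356362],[0.00523886,-0.21603445,-0.97637169,1.26374978]])}
def proj(c,p):
    u=K[c]@(P[c][:,:3].T@(np.asarray(p,float)-P[c][:,3])); return u[:2]/u[2]
def ray(c,uv):
    d=P[c][:,:3]@np.linalg.solve(K[c],[uv[0],uv[1],1.]); return P[c][:,3],d
def atz(c,uv,z):
    o,d=ray(c,uv); return o+d*(z-o[2])/d[2]
def tri(a,b):
    A=np.zeros((3,3));y=np.zeros(3)
    for c,uv in (('side',a),('top',b)):
        o,d=ray(c,uv);d=d/np.linalg.norm(d);M=np.eye(3)-np.outer(d,d);A+=M;y+=M@o
    return np.linalg.solve(A,y)
def state():
    o=get_obs(); T=R.from_quat(np.roll(o['eef_rot'],-1))
    return o,T
E
python3 - <<'E'
from h import *
f=lambda v:np.round(v,4)
e1,e2,b=[atz('top',u,.053) for u in ((420.6,265.75),(416.6,284.3),(488.2,294))]
print('ends',f(e1),f(e2),'c',f((e1+e2)/2),'blade',f(b), 'len',f(np.linalg.norm(b-(e1+e2)/2)),f(np.linalg.norm(e1-e2)))
print('side px of bar',proj('side',(e1+e2)/2), proj('side',b))
print('masher tri',f(tri((215.6,259.2),(233.3,181))),'scraper',f(tri((286.4,220),(351,175.7))))
obs=[('top',(172.3,165),(-5,230,353)),('top',(403.7,155),(-5,-230,353)),('top',(211.7,225.7),(-40,230,0)),('top',(384.7,216.7),(-40,-230,0)),
('top',(233.3,181),(0,130,235)),('top',(351,175.7),(0,-130,235)),('top',(286,188.3),(-22,15,235)),('top',(299.3,188.3),(-22,-15,235)),
('side',(215.6,259.2),(0,130,235)),('side',(286.4,220),(0,-130,235)),('side',(206,364),(-40,230,0)),('side',(321.2,282),(-40,-230,12)),('side',(178.8,234.8),(-5,230,335)),('side',(310,168.8),(-5,-230,344))]
def res(p):
    c,s=np.cos(p[3]),np.sin(p[3]);r=[]
    for cam,uv,l in obs:
        l=np.array(l)/1000; w=[p[0]+c*l[0]-s*l[1],p[1]+s*l[0]+c*l[1],p[2]+l[2]]
        r.append(proj(cam,w)-uv)
    return np.array(r).ravel()
s=least_squares(res,[.5,.1,0,0],loss='soft_l1'); print(f(s.x)); print(np.round(res(s.x).reshape(-1,2),1))
E
```

```text
ends [ 0.4794 -0.2542  0.053 ] [ 0.4321 -0.2452  0.053 ] c [ 0.4557 -0.2497  0.053 ] blade [ 0.4188 -0.423   0.053 ] len 0.1772 0.0482
side px of bar [384.81853423 275.95520718] [432.05437468 257.74851124]
masher tri [0.6118 0.1981 0.2336] scraper [ 0.6423 -0.0607  0.2314]
[ 0.6273  0.0687 -0.001   0.1119]
[[-0.4  0.3]
 [ 0.5 -0.4]
 [ 0.1  0.3]
 [-0.6  1. ]
 [ 0.1 -0.5]
 [-0.4 -0.7]
 [-0.3 -0.8]
 [-0.  -1.4]
 [-0.1 -0.3]
 [ 0.5 -0.7]
 [-0.4  2.7]
 [ 1.3 -1.7]
 [ 0.7  3. ]
 [ 1.2  0.6]]
```

The fits agree with the given sizes: the paddle measures 177.2 mm, the tool spacing 260.5 mm and the seat height about 233 mm. Next I'll approach above the bar.

```bash
cat >> h.py <<'E'
def down(psi,lean=0.):
    "tool y at yaw psi; tool z = down leaned toward horizontal dir psi+90"
    y=np.array([np.cos(psi),np.sin(psi),0]);h=np.array([-np.sin(psi),np.cos(psi),0])
    z=np.sin(lean)*h-np.cos(lean)*np.array([0,0,1]); x=np.cross(y,z)
    return R.from_matrix(np.c_[x,y,z])
def plan(p1,R1,n,grip):
    o,T=state(); p=np.array(o['eef_pos']); out=[]
    rv=(T.inv()*R1).as_rotvec()
    Tk=T
    for k in range(n):
        d=Tk.inv().apply((np.array(p1)-p)/n)/.2
        a=rv/n/(np.pi/3)
        out.append(' '.join('%.3f'%v for v in [*d,*a])+' %g'%grip)
        Tk=Tk*R.from_rotvec(rv/n)
    print('dist',np.linalg.norm(np.array(p1)-p),'ang',np.degrees(np.linalg.norm(rv)))
    print('; '.join(out))
E
python3 - <<'E'
from h import *
plan([.4555,-.2495,.14],down(np.radians(-11.8)),20,1)
E
```

```text
dist 0.3832366463994127 ang 56.26742510214841
0.082 -0.043 0.023 -0.000 -0.000 -0.047 1; 0.084 -0.039 0.023 -0.000 -0.000 -0.047 1; 0.086 -0.035 0.023 -0.000 -0.000 -0.047 1; 0.088 -0.031 0.023 -0.000 -0.000 -0.047 1; 0.089 -0.026 0.023 -0.000 -0.000 -0.047 1; 0.090 -0.022 0.023 -0.000 -0.000 -0.047 1; 0.091 -0.018 0.023 -0.000 -0.000 -0.047 1; 0.092 -0.013 0.023 -0.000 -0.000 -0.047 1; 0.093 -0.009 0.023 -0.000 -0.000 -0.047 1; 0.093 -0.004 0.023 -0.000 -0.000 -0.047 1; 0.093 0.001 0.023 -0.000 -0.000 -0.047 1; 0.093 0.005 0.023 -0.000 -0.000 -0.047 1; 0.093 0.010 0.023 -0.000 -0.000 -0.047 1; 0.092 0.014 0.023 -0.000 -0.000 -0.047 1; 0.091 0.019 0.023 -0.000 -0.000 -0.047 1; 0.090 0.023 0.023 -0.000 -0.000 -0.047 1; 0.089 0.028 0.023 -0.000 -0.000 -0.047 1; 0.087 0.032 0.023 -0.000 -0.000 -0.047 1; 0.086 0.036 0.023 -0.000 -0.000 -0.047 1; 0.084 0.040 0.023 -0.000 -0.000 -0.047 1
```

Emit:
arm_command(motion="0.082 -0.043 0.023 0 0 -0.047 1; 0.084 -0.039 0.023 0 0 -0.047 1; 0.086 -0.035 0.023 0 0 -0.047 1; 0.088 -0.031 0.023 0 0 -0.047 1; 0.089 -0.026 0.023 0 0 -0.047 1; 0.09 -0.022 0.023 0 0 -0.047 1; 0.091 -0.018 0.023 0 0 -0.047 1; 0.092 -0.013 0.023 0 0 -0.047 1; 0.093 -0.009 0.023 0 0 -0.047 1; 0.093 -0.004 0.023 0 0 -0.047 1")

```text
time_s: 2.03
eef_pos: [0.3383, -0.3826, 0.1829]
eef_rot: [0.001, 0.9, 0.437, -0.001]
wrist_force: [-0.4, -0.3, -0.2]
opening: 1.002
```

Emit:
arm_command(motion="0.093 0.001 0.023 0 0 -0.047 1; 0.093 0.005 0.023 0 0 -0.047 1; 0.093 0.01 0.023 0 0 -0.047 1; 0.092 0.014 0.023 0 0 -0.047 1; 0.091 0.019 0.023 0 0 -0.047 1; 0.09 0.023 0.023 0 0 -0.047 1; 0.089 0.028 0.023 0 0 -0.047 1; 0.087 0.032 0.023 0 0 -0.047 1; 0.086 0.036 0.023 0 0 -0.047 1; 0.084 0.04 0.023 0 0 -0.047 1")

```text
time_s: 2.87
eef_pos: [0.4581, -0.2186, 0.1334]
eef_rot: [0.001, 0.752, 0.659, -0.001]
wrist_force: [-0.6, 0.4, 0.6]
opening: 1.002
```

```bash
python3 - <<'E'
from h import *
for n in ('side','top'):
    c=camera(n); cv2.imwrite(f"pics/{n}1.png",c["img"][:,:,::-1])
    print(n,[([round(v) for v in d["box"]],round(d["conf"],2)) for d in search_frame(n,'paddle')])
    a=c["img"][:,:,::-1]
    x0,y0=(345,220) if n=='side' else (390,210)
    cv2.imwrite(f"pics/{n}1z.png",cv2.resize(a[y0:y0+120,x0:x0+150],None,fx=5,fy=5,interpolation=cv2.INTER_CUBIC))
o,T=state();print(o['time_s'],o['eef_pos'],o['q'],T.as_matrix().round(3))
print(proj('side',o['eef_pos']),proj('top',o['eef_pos']))
plan([.4555,-.2495,.11],down(np.radians(-11.8)),5,1)
E
```

```text
side [([406, 255, 434, 270], 0.59)]
top [([424, 273, 488, 305], 0.59)]
3.0667 [ 0.45759843 -0.21946995  0.13350636] [-0.68014583  0.1438451   1.8626859  -0.00224054  1.13303469 -0.54495513] [[ 0.134  0.991  0.   ]
 [ 0.991 -0.134 -0.003]
 [-0.003  0.001 -1.   ]]
[378.46689092 254.34550157] [412.23012556 268.40987697]
dist 0.038193664251789966 ang 4.111730206116698
-0.030 0.002 0.024 0.000 0.001 0.014 1; -0.030 0.002 0.024 0.000 0.001 0.014 1; -0.030 0.003 0.024 0.000 0.001 0.014 1; -0.030 0.003 0.024 0.000 0.001 0.014 1; -0.030 0.004 0.024 0.000 0.001 0.014 1
```

View pics/side1z.png

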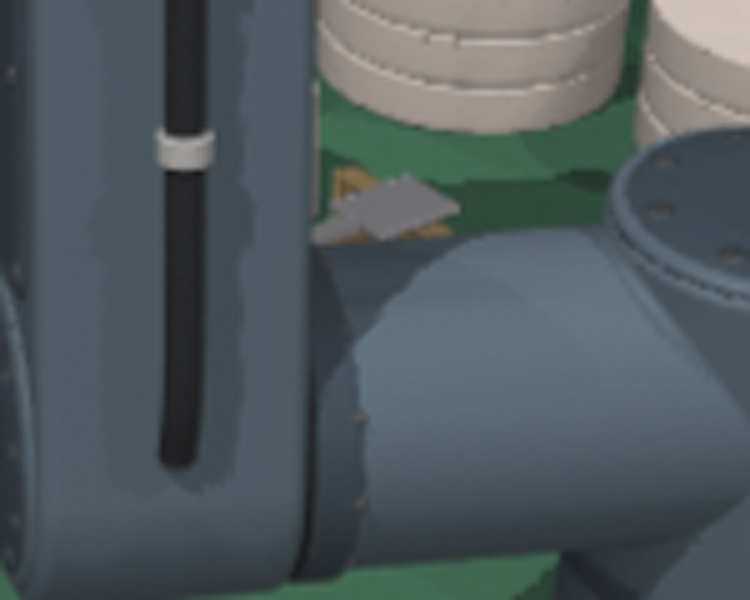

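View pics/top1z.png

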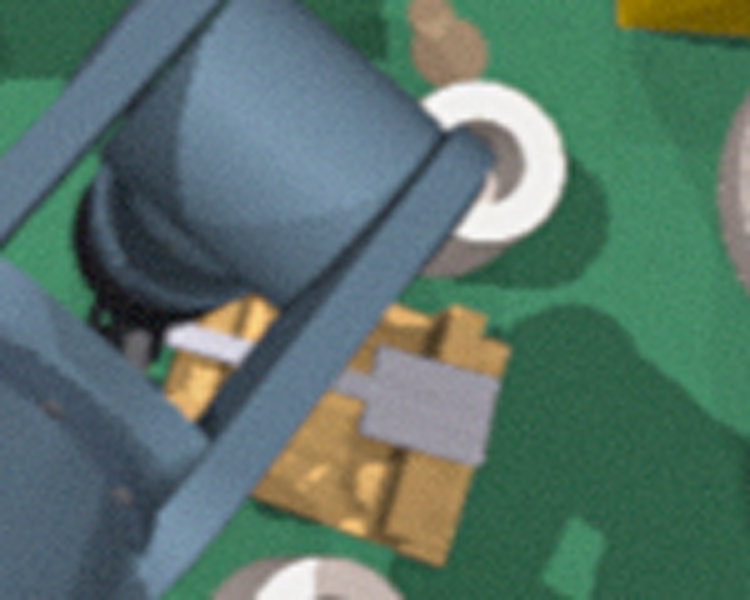

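In the side view the blade's far edge sits at about (431.3,258.3). My prediction for 53 mm height was (432.1,257.8), so the second view confirms the height to about 1 mm. Now I'll centre the gripper and descend.

Emit:
arm_command(motion="-0.03 0.002 0.024 0 0.001 0.014 1; -0.03 0.002 0.024 0 0.001 0.014 1; -0.03 0.003 0.024 0 0.001 0.014 1; -0.03 0.003 0.024 0 0.001 0.014 1; -0.03 0.004 0.024 0 0.001 0.014 1; 0 0 0 0 0 0 1; 0 0 0 0 0 0 1")

```text
time_s: 3.65
eef_pos: [0.4534, -0.257, 0.1076]
eef_rot: [0.0, 0.781, 0.624, 0.001]
wrist_force: [0.5, 0.3, -0.2]
opening: 1.003
```

```bash
python3 - <<'E'
from h import *
o,T=state();print(o['time_s'],o['eef_pos'],T.as_matrix().round(3),o['torque'])
plan([.4555,-.2495,.032],down(np.radians(-11.8)),7,1)
E
```

```text
3.65 [ 0.45339825 -0.25697854  0.10755565] [[ 0.221  0.975  0.002]
 [ 0.975 -0.221  0.001]
 [ 0.001  0.002 -1.   ]] [ 0.01582931 -0.05421556 -0.00405504]
dist 0.07595394680614921 ang 0.9804317680860004
0.005 0.000 0.054 0.000 -0.000 -0.002 1; 0.005 0.000 0.054 0.000 -0.000 -0.002 1; 0.005 0.000 0.054 0.000 -0.000 -0.002 1; 0.005 0.000 0.054 0.000 -0.000 -0.002 1; 0.006 0.000 0.054 0.000 -0.000 -0.002 1; 0.006 0.000 0.054 0.000 -0.000 -0.002 1; 0.006 0.000 0.054 0.000 -0.000 -0.002 1
```

Emit:
arm_command(motion="0.02 0 0 0 0 -0.012 1; 0.01 0 0 0 0 0 1; 0 0 0.05 0 0 0 1; 0 0 0.05 0 0 0 1; 0 0 0.05 0 0 0 1; 0 0 0.05 0 0 0 1; 0 0 0.05 0 0 0 1; 0 0 0.03 0 0 0 1; 0 0 0.01 0 0 0 1; 0 0 0 0 0 0 1")

```text
time_s: 4.48
eef_pos: [0.4541, -0.2487, 0.0419]
eef_rot: [-0.001, 0.777, 0.63, 0.001]
wrist_force: [-0.2, 0.9, 0.5]
opening: 1.001
```

```bash
python3 - <<'E'
from h import *
o,T=state();print(o['time_s'],o['eef_pos'],T.as_matrix().round(3),o['torque'])
plan([.4555,-.2495,.032],down(np.radians(-11.8)),1,1)
E
```

```text
4.4833 [ 0.45408544 -0.24867249  0.04193126] [[ 0.206  0.979  0.   ]
 [ 0.979 -0.206  0.003]
 [ 0.003 -0.001 -1.   ]] [ 0.00364788 -0.02654032  0.00737489]
dist 0.010065570826463253 ang 0.19978447496795332
-0.003 0.008 0.050 -0.001 -0.003 -0.002 1
```

Emit:
arm_command(motion="-0.002 0.008 0.03 0 0 0 1; 0 0 0.015 0 0 0 0.9; 0 0 0 0 0 0 0.75; 0 0 0 0 0 0 0.65; 0 0 0 0 0 0 0.64; 0 0 0 0 0 0 0.64; 0 0 0 0 0 0 0.64; 0 0 0 0 0 0 0.64")

```text
time_s: 5.15
eef_pos: [0.4569, -0.2506, 0.0334]
eef_rot: [0.0, 0.777, 0.63, 0.001]
wrist_force: [-0.0, -0.1, -0.0]
opening: 0.641
```

```bash
python3 - <<'E'
from h import *
o,T=state();print(o['time_s'],o['eef_pos'],T.as_matrix().round(3),o['torque'],o['opening'])
for n in ('side','top'):
    a=camera(n)["img"][:,:,::-1]
    x0,y0=(345,220) if n=='side' else (390,210)
    cv2.imwrite(f"pics/{n}2z.png",cv2.resize(a[y0:y0+120,x0:x0+150],None,fx=5,fy=5,interpolation=cv2.INTER_CUBIC))
E
```

```text
5.15 [ 0.45686901 -0.25058113  0.03342323] [[ 0.206  0.978  0.002]
 [ 0.978 -0.206  0.001]
 [ 0.001  0.002 -1.   ]] [-0.03260563 -0.00855144 -0.01287813] 0.6412327330975578
```

View pics/top2z.png

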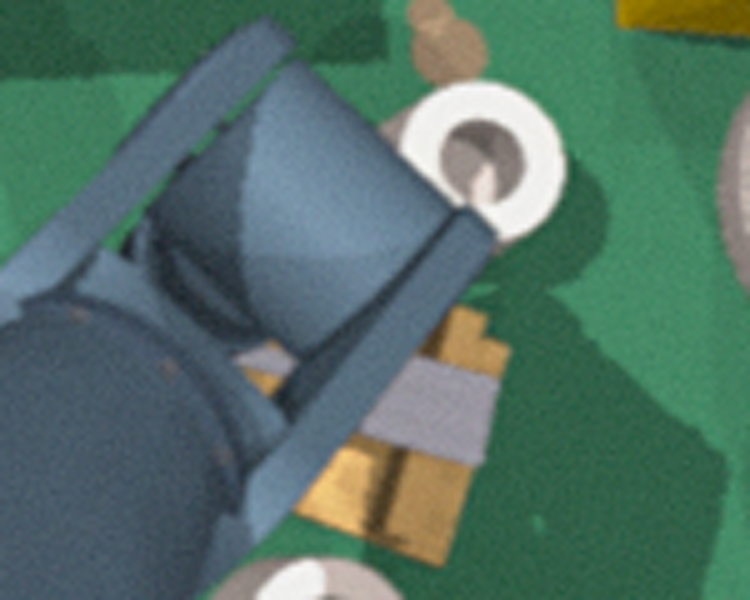

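Emit:
arm_command(motion="0 0 0 0 0 0 0.6; 0 0 0 0 0 0 0.59; 0 0 0 0 0 0 0.585; 0 0 0 0 0 0 0.585; 0 0 0 0 0 0 0.585")

```text
time_s: 5.67
eef_pos: [0.4566, -0.2505, 0.0335]
eef_rot: [0.0, 0.777, 0.63, 0.001]
wrist_force: [-0.2, -0.2, 0.7]
opening: 0.581
```

Emit:
arm_command(motion="0 0 0 0 0 0 0.55; 0 0 0 0 0 0 0.5; 0 0 0 0 0 0 0.5; 0 0 0 0 0 0 0.5; 0 0 0 0 0 0 0.5")

```text
time_s: 6.08
eef_pos: [0.4567, -0.2505, 0.034]
eef_rot: [0.0, 0.777, 0.63, 0.001]
wrist_force: [-1.2, -0.3, 1.1]
opening: 0.559
```

Emit:
arm_command(motion="0 0 0 0 0 0 0.4; 0 0 0 0 0 0 0; 0 0 0 0 0 0 0; 0 0 0 0 0 0 0")

```text
time_s: 6.42
eef_pos: [0.4567, -0.2505, 0.034]
eef_rot: [0.0, 0.777, 0.63, 0.001]
wrist_force: [-1.1, 0.5, 1.9]
opening: 0.561
```

```bash
python3 - <<'E'
from h import *
o,T=state();print(o['time_s'],o['eef_pos'],T.as_matrix().round(3),o['torque'],o['wrist_force'],o['opening'])
E
```

```text
6.4167 [ 0.45673493 -0.25052183  0.03403542] [[ 0.207  0.978  0.002]
 [ 0.978 -0.207  0.001]
 [ 0.002  0.002 -1.   ]] [0.06892336 0.17818481 0.02281586] [-1.05294257  0.53557296  1.92512242] 0.5613481536998192
```

Emit:
arm_command(motion="0 0 -0.02 0 0 0 0; 0 0 -0.04 0 0 0 0; 0 0 -0.06 0 0 0 0; 0 0 -0.06 0 0 0 0; 0 0 -0.06 0 0 0 0; 0 0 -0.06 0 0 0 0; 0 0 -0.04 0 0 0 0; 0 0 -0.02 0 0 0 0; 0 0 0 0 0 0 0; 0 0 0 0 0 0 0")

```text
time_s: 7.25
eef_pos: [0.4557, -0.249, 0.1128]
eef_rot: [-0.001, 0.777, 0.63, 0.002]
wrist_force: [0.4, 1.0, -2.0]
opening: 0.56
```

```bash
python3 - <<'E'
from h import *
o,T=state();print(o['time_s'],o['eef_pos'],T.as_matrix().round(3),o['torque'],o['wrist_force'],o['opening'],o['q'])
c=camera('side');a=c['img'][:,:,::-1];cv2.imwrite('pics/side3.png',a);cv2.imwrite('pics/top3.png',camera('top')['img'][:,:,::-1])
E
```

```text
7.25 [ 0.45567544 -0.24896274  0.11280696] [[ 0.207  0.978  0.001]
 [ 0.978 -0.207  0.004]
 [ 0.004  0.    -1.   ]] [ 0.31462755 -0.06812309  0.00116843] [ 0.37565263  0.9899228  -2.02710726] 0.5599156378986778 [-0.73136285  0.2007344   1.84449311  0.00438261  1.09814508 -0.52474873]
```

View pics/side3.png

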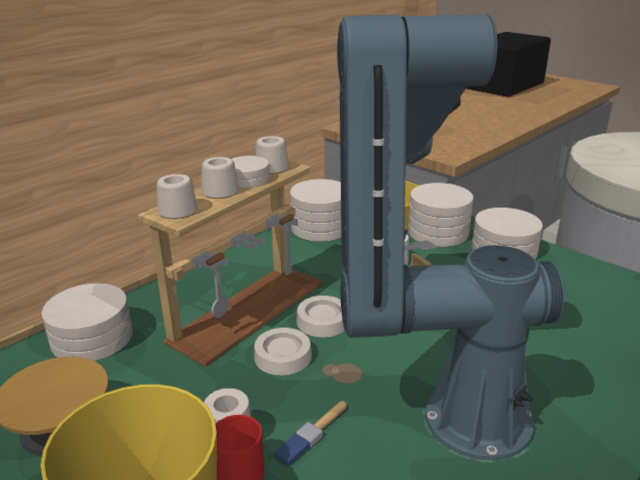

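View pics/top3.png

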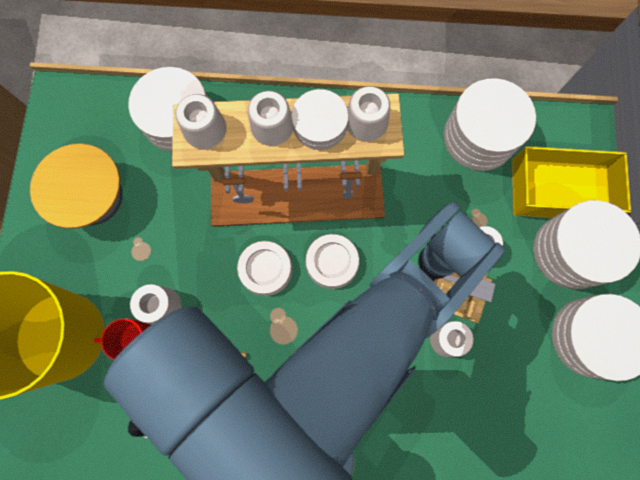

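The paddle is gripped and lifted level: about 2 N of weight, and the blade is visible over the rest. Next I'll carry it to a staging point in front of the empty fork, with the gripper leaning 42° back.

```bash
cat >> h.py <<'E'
SEAT=np.array([.6273,.0687,.235]); YAW=.112
def fork(x,y,z): # bar target in fork frame offsets
    c,s=np.cos(YAW),np.sin(YAW); return SEAT+np.array([c*x-s*y,s*x+c*y,z])
def tcp_for(bar,RR): return bar+.019*RR.apply([0,0,1])
RF=down(YAW-np.pi/2,np.radians(42))
E
python3 - <<'E'
from h import *
plan(tcp_for(fork(-.16,0,.075),RF),RF,30,0)
E
```

```text
dist 0.3535450924331917 ang 81.47837977025506
0.050 -0.006 -0.030 -0.015 0.020 0.038 0; 0.050 -0.008 -0.029 -0.015 0.020 0.038 0; 0.051 -0.009 -0.028 -0.015 0.020 0.038 0; 0.051 -0.011 -0.028 -0.015 0.020 0.038 0; 0.051 -0.013 -0.027 -0.015 0.020 0.038 0; 0.051 -0.014 -0.026 -0.015 0.020 0.038 0; 0.051 -0.016 -0.025 -0.015 0.020 0.038 0; 0.051 -0.017 -0.024 -0.015 0.020 0.038 0; 0.051 -0.019 -0.023 -0.015 0.020 0.038 0; 0.050 -0.021 -0.023 -0.015 0.020 0.038 0; 0.050 -0.022 -0.022 -0.015 0.020 0.038 0; 0.049 -0.024 -0.021 -0.015 0.020 0.038 0; 0.049 -0.026 -0.021 -0.015 0.020 0.038 0; 0.048 -0.027 -0.020 -0.015 0.020 0.038 0; 0.048 -0.029 -0.019 -0.015 0.020 0.038 0; 0.047 -0.030 -0.019 -0.015 0.020 0.038 0; 0.046 -0.032 -0.018 -0.015 0.020 0.038 0; 0.045 -0.034 -0.018 -0.015 0.020 0.038 0; 0.044 -0.035 -0.017 -0.015 0.020 0.038 0; 0.043 -0.036 -0.017 -0.015 0.020 0.038 0; 0.042 -0.038 -0.017 -0.015 0.020 0.038 0; 0.041 -0.039 -0.017 -0.015 0.020 0.038 0; 0.039 -0.041 -0.016 -0.015 0.020 0.038 0; 0.038 -0.042 -0.016 -0.015 0.020 0.038 0; 0.037 -0.043 -0.016 -0.015 0.020 0.038 0; 0.035 -0.044 -0.016 -0.015 0.020 0.038 0; 0.034 -0.045 -0.016 -0.015 0.020 0.038 0; 0.032 -0.047 -0.016 -0.015 0.020 0.038 0; 0.031 -0.048 -0.016 -0.015 0.020 0.038 0; 0.029 -0.048 -0.016 -0.015 0.020 0.038 0
```

Emit:
arm_command(motion="0 0 -0.03 0 0 0 0; 0 0 -0.06 0 0 0 0; 0 0 -0.08 0 0 0 0; 0 0 -0.08 0 0 0 0; 0 0 -0.08 0 0 0 0; 0 0 -0.05 0 0 0 0; 0 0 -0.02 0 0 0 0; 0 0 0 0 0 0 0")

```text
time_s: 8.02
eef_pos: [0.4524, -0.2466, 0.1913]
eef_rot: [-0.008, 0.777, 0.629, 0.001]
wrist_force: [0.1, -0.2, -2.0]
opening: 0.56
```

```bash
python3 - <<'E'
from h import *
o,T=state();print(o['time_s'],o['eef_pos'],o['torque'],o['wrist_force'],o['opening'])
plan(tcp_for(fork(-.16,0,.075),RF),RF,30,0)
E
```

```text
8.0167 [ 0.45240172 -0.24661348  0.1912786 ] [ 0.22342548 -0.0616216  -0.00877099] [ 0.05492767 -0.16111965 -2.04646271] 0.5598094522481554
dist 0.31791218477150046 ang 81.49677757712705
0.050 -0.006 -0.017 -0.015 0.020 0.038 0; 0.050 -0.008 -0.016 -0.015 0.020 0.038 0; 0.050 -0.009 -0.015 -0.015 0.020 0.038 0; 0.050 -0.011 -0.014 -0.015 0.020 0.038 0; 0.050 -0.013 -0.013 -0.015 0.020 0.038 0; 0.049 -0.015 -0.012 -0.015 0.020 0.038 0; 0.049 -0.016 -0.012 -0.015 0.020 0.038 0; 0.049 -0.018 -0.011 -0.015 0.020 0.038 0; 0.048 -0.020 -0.010 -0.015 0.020 0.038 0; 0.047 -0.022 -0.009 -0.015 0.020 0.038 0; 0.047 -0.023 -0.009 -0.015 0.020 0.038 0; 0.046 -0.025 -0.008 -0.015 0.020 0.038 0; 0.045 -0.027 -0.008 -0.015 0.020 0.038 0; 0.044 -0.028 -0.007 -0.015 0.020 0.038 0; 0.043 -0.030 -0.007 -0.015 0.020 0.038 0; 0.042 -0.031 -0.006 -0.015 0.020 0.038 0; 0.041 -0.033 -0.006 -0.015 0.020 0.038 0; 0.040 -0.035 -0.006 -0.015 0.020 0.038 0; 0.039 -0.036 -0.005 -0.015 0.020 0.038 0; 0.037 -0.037 -0.005 -0.015 0.020 0.038 0; 0.036 -0.039 -0.005 -0.015 0.020 0.038 0; 0.034 -0.040 -0.005 -0.015 0.020 0.038 0; 0.033 -0.041 -0.005 -0.015 0.020 0.038 0; 0.031 -0.043 -0.005 -0.015 0.020 0.038 0; 0.030 -0.044 -0.005 -0.015 0.020 0.038 0; 0.028 -0.045 -0.005 -0.015 0.020 0.038 0; 0.026 -0.046 -0.005 -0.015 0.020 0.038 0; 0.025 -0.047 -0.005 -0.015 0.020 0.038 0; 0.023 -0.047 -0.005 -0.015 0.020 0.038 0; 0.021 -0.048 -0.006 -0.015 0.020 0.038 0
```

Emit:
arm_command(motion="0.025 -0.003 -0.008 -0.008 0.01 0.019 0; 0.05 -0.008 -0.016 -0.015 0.02 0.038 0; 0.05 -0.009 -0.015 -0.015 0.02 0.038 0; 0.05 -0.011 -0.014 -0.015 0.02 0.038 0; 0.05 -0.013 -0.013 -0.015 0.02 0.038 0; 0.049 -0.015 -0.012 -0.015 0.02 0.038 0; 0.049 -0.016 -0.012 -0.015 0.02 0.038 0; 0.049 -0.018 -0.011 -0.015 0.02 0.038 0; 0.048 -0.02 -0.01 -0.015 0.02 0.038 0; 0.047 -0.022 -0.009 -0.015 0.02 0.038 0")

```text
time_s: 8.85
eef_pos: [0.4573, -0.1427, 0.2153]
eef_rot: [-0.022, 0.882, 0.453, 0.127]
wrist_force: [-0.4, 0.5, -2.5]
opening: 0.561
```

Emit:
arm_command(motion="0.047 -0.023 -0.009 -0.015 0.02 0.038 0; 0.046 -0.025 -0.008 -0.015 0.02 0.038 0; 0.045 -0.027 -0.008 -0.015 0.02 0.038 0; 0.044 -0.028 -0.007 -0.015 0.02 0.038 0; 0.043 -0.03 -0.007 -0.015 0.02 0.038 0; 0.042 -0.031 -0.006 -0.015 0.02 0.038 0; 0.041 -0.033 -0.006 -0.015 0.02 0.038 0; 0.04 -0.035 -0.006 -0.015 0.02 0.038 0; 0.02 -0.018 -0.003 -0.008 0.01 0.019 0; 0.01 -0.01 -0.001 -0.004 0.005 0.01 0")

```text
time_s: 9.68
eef_pos: [0.4625, -0.0457, 0.2391]
eef_rot: [-0.033, 0.936, 0.262, 0.234]
wrist_force: [0.1, -0.1, -1.7]
opening: 0.561
```

```bash
python3 - <<'E'
from h import *
o,T=state();print(o['time_s'],o['eef_pos'],o['torque'],o['wrist_force'],o['opening'],o['q'])
plan(tcp_for(fork(-.16,0,.075),RF),RF,12,0)
E
```

```text
9.6833 [ 0.46253047 -0.04565411  0.2390911 ] [-0.02596735  0.18169478 -0.00528011] [ 0.08685055 -0.09361692 -1.67031207] 0.5605288704606313 [-0.65663223 -0.3676243   2.16692497  0.45839061  1.14290753  0.21696224]
dist 0.11465915247042732 ang 28.069965589044376
0.036 -0.030 -0.010 -0.015 0.019 0.030 0; 0.035 -0.031 -0.010 -0.015 0.019 0.030 0; 0.034 -0.032 -0.010 -0.015 0.019 0.030 0; 0.034 -0.033 -0.010 -0.015 0.019 0.030 0; 0.033 -0.034 -0.009 -0.015 0.019 0.030 0; 0.032 -0.034 -0.009 -0.015 0.019 0.030 0; 0.031 -0.035 -0.009 -0.015 0.019 0.030 0; 0.030 -0.036 -0.009 -0.015 0.019 0.030 0; 0.029 -0.037 -0.009 -0.015 0.019 0.030 0; 0.028 -0.038 -0.009 -0.015 0.019 0.030 0; 0.027 -0.038 -0.009 -0.015 0.019 0.030 0; 0.026 -0.039 -0.009 -0.015 0.019 0.030 0
```

```bash
python3 - <<'E'
from h import *
plan(tcp_for(fork(-.11,0,.075),RF),RF,12,0)
E
```

```text
dist 0.13627133445703016 ang 28.069965589044376
0.053 -0.021 -0.001 -0.015 0.019 0.030 0; 0.052 -0.023 -0.000 -0.015 0.019 0.030 0; 0.051 -0.025 0.000 -0.015 0.019 0.030 0; 0.050 -0.026 0.001 -0.015 0.019 0.030 0; 0.049 -0.028 0.001 -0.015 0.019 0.030 0; 0.049 -0.029 0.002 -0.015 0.019 0.030 0; 0.048 -0.031 0.002 -0.015 0.019 0.030 0; 0.046 -0.032 0.003 -0.015 0.019 0.030 0; 0.045 -0.034 0.003 -0.015 0.019 0.030 0; 0.044 -0.035 0.004 -0.015 0.019 0.030 0; 0.043 -0.037 0.004 -0.015 0.019 0.030 0; 0.042 -0.038 0.004 -0.015 0.019 0.030 0
```

Emit:
arm_command(motion="0.026 -0.01 0 -0.008 0.01 0.015 0; 0.052 -0.023 0 -0.015 0.019 0.03 0; 0.051 -0.025 0 -0.015 0.019 0.03 0; 0.05 -0.026 0.001 -0.015 0.019 0.03 0; 0.049 -0.028 0.001 -0.015 0.019 0.03 0; 0.049 -0.029 0.002 -0.015 0.019 0.03 0; 0.048 -0.031 0.002 -0.015 0.019 0.03 0; 0.046 -0.032 0.003 -0.015 0.019 0.03 0; 0.045 -0.034 0.003 -0.015 0.019 0.03 0; 0.022 -0.018 0.002 -0.008 0.01 0.015 0")

```text
time_s: 10.52
eef_pos: [0.5106, 0.0363, 0.2736]
eef_rot: [-0.026, 0.94, 0.094, 0.326]
wrist_force: [-0.4, 0.4, -2.7]
opening: 0.561
```

```bash
python3 - <<'E'
from h import *
o,T=state();print(o['time_s'],o['eef_pos'],o['torque'],o['wrist_force'],o['opening'],o['q'])
plan(tcp_for(fork(-.11,0,.075),RF),RF,3,0)
E
```

```text
10.5167 [0.51055768 0.03631485 0.27362459] [-0.13368033  0.26869758 -0.03255886] [-0.35629729  0.44150262 -2.70101444] 0.5610744576482697 [-0.37778493 -0.46083395  2.22223319  0.45223258  0.84552932  0.78400877]
dist 0.03688754563104992 ang 6.145607727684336
0.054 -0.028 -0.005 -0.014 0.021 0.023 0; 0.054 -0.029 -0.004 -0.014 0.021 0.023 0; 0.053 -0.031 -0.003 -0.014 0.021 0.023 0
```

Emit:
arm_command(motion="0.05 -0.026 -0.004 -0.012 0.018 0.02 0; 0.05 -0.028 -0.004 -0.012 0.018 0.02 0; 0.025 -0.015 -0.002 -0.006 0.009 0.01 0; 0 0 0 0 0 0 0; 0 0 0 0 0 0 0")

```text
time_s: 10.93
eef_pos: [0.5241, 0.0563, 0.2865]
eef_rot: [-0.024, 0.936, 0.062, 0.346]
wrist_force: [-0.2, 0.4, -2.1]
opening: 0.56
```

```bash
python3 - <<'E'
from h import *
o,T=state();print(o['time_s'],o['eef_pos'],o['torque'],o['wrist_force'],o['opening'],o['q'])
plan(tcp_for(fork(-.11,0,.075),RF),RF,1,0)
print(T.apply([0,1,0]))
cv2.imwrite('pics/side4.png',camera('side')['img'][:,:,::-1]);cv2.imwrite('pics/top4.png',camera('top')['img'][:,:,::-1])
E
```

```text
10.9333 [0.52414629 0.05626937 0.28653294] [-0.07737725  0.35518544 -0.00784816] [-0.17972851  0.43247533 -2.13833781] 0.5595484974054672 [-0.28895887 -0.45553166  2.21024798  0.39758229  0.76481246  0.94971259]
dist 0.011478044930282871 ang 1.865893875017577
0.056 -0.004 -0.014 -0.015 0.024 0.013 0
[ 0.13237688 -0.99119584 -0.00267714]
```

View pics/side4.png

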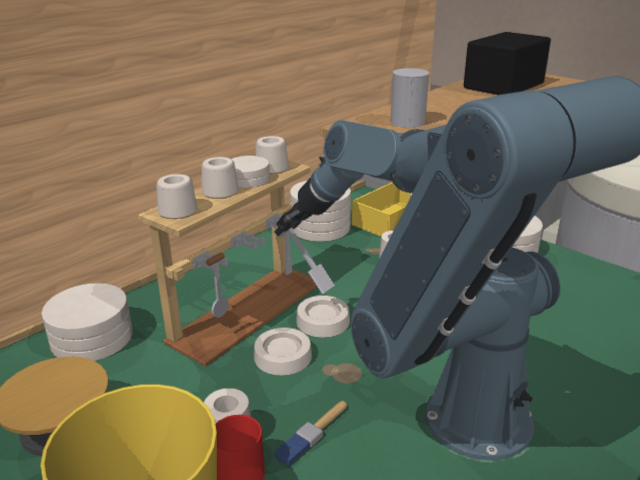

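View pics/top4.png

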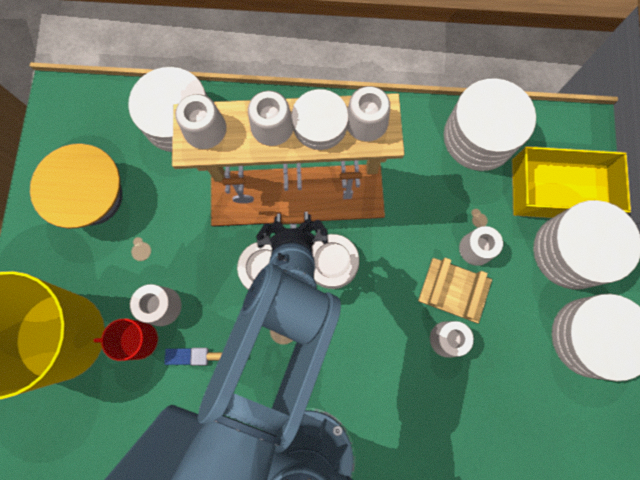

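The paddle sticks out back and down from the gripper, with its blade at (322,280) in the side view. The rest is empty and nothing was disturbed. I'll trim the pose, then loosen in small steps.

Emit:
arm_command(motion="0.028 -0.002 -0.007 -0.007 0.012 0.007 0; 0.02 -0.002 -0.005 -0.006 0.009 0.005 0; 0 0 0 0 0 0 0; 0 0 0 0 0 0 0")

```text
time_s: 11.37
eef_pos: [0.5299, 0.0559, 0.2944]
eef_rot: [-0.02, 0.933, 0.051, 0.357]
wrist_force: [0.8, 0.0, -2.1]
opening: 0.56
```

```bash
python3 - <<'E'
from h import *
o,T=state();print(o['time_s'],o['eef_pos'],o['torque'],o['wrist_force'],o['opening'],o['q'])
plan(tcp_for(fork(-.11,0,.075),RF),RF,1,0)
print(T.apply([0,1,0]))
E
```

```text
11.3667 [0.52992759 0.05594055 0.29436063] [-0.06815857  0.40705059  0.00952857] [ 0.77946527  0.01072283 -2.06165202] 0.5595650712983254 [-0.27522289 -0.45825092  2.20548186  0.38199217  0.73877327  0.98988547]
dist 0.002519990016571814 ang 0.22101311221988212
0.008 -0.009 -0.003 0.001 0.003 -0.003 0
[ 0.10915867 -0.99402382 -0.00101862]
```

Emit:
arm_command(motion="0 0 0 0 0 0 0.56; 0 0 0 0 0 0 0.56; 0 0 0 0 0 0 0.56; 0 0 0 0 0 0 0.56")

```text
time_s: 11.7
eef_pos: [0.5299, 0.0556, 0.2943]
eef_rot: [-0.02, 0.933, 0.051, 0.356]
wrist_force: [0.9, -0.1, -2.9]
opening: 0.561
```

Emit:
arm_command(motion="0 0 0 0 0 0 0.565; 0 0 0 0 0 0 0.565; 0 0 0 0 0 0 0.565; 0 0 0 0 0 0 0.565")

```text
time_s: 12.03
eef_pos: [0.5298, 0.0556, 0.2942]
eef_rot: [-0.02, 0.933, 0.051, 0.356]
wrist_force: [-0.5, 0.7, -1.9]
opening: 0.566
```

```bash
python3 - <<'E'
from h import *
o,T=state();print(o['time_s'],o['eef_pos'],o['torque'],o['wrist_force'],o['opening'])
cv2.imwrite('pics/side5.png',cv2.resize(camera('side')['img'][200:320,230:380,::-1],None,fx=4,fy=4))
E
```

```text
12.0333 [0.52980547 0.05556133 0.29418787] [-0.07723345  0.37988223  0.00593494] [-0.54048054  0.74906857 -1.92250331] 0.5656784876425328
```

View pics/side5.png

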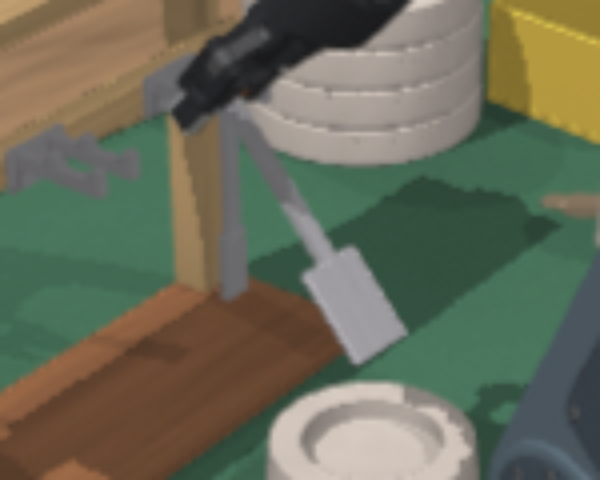

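Emit:
arm_command(motion="0 0 0 0 0 0 0.569; 0 0 0 0 0 0 0.569; 0 0 0 0 0 0 0.569")

```text
time_s: 12.33
eef_pos: [0.5298, 0.0556, 0.2942]
eef_rot: [-0.02, 0.933, 0.051, 0.356]
wrist_force: [-0.4, 0.6, -1.9]
opening: 0.57
```

Emit:
arm_command(motion="0 0 0 0 0 0 0.571; 0 0 0 0 0 0 0.571; 0 0 0 0 0 0 0.571; 0 0 0 0 0 0 0.571")

```text
time_s: 12.67
eef_pos: [0.5298, 0.0556, 0.2942]
eef_rot: [-0.02, 0.933, 0.051, 0.356]
wrist_force: [-0.1, 0.7, -3.0]
opening: 0.568
```

```bash
python3 - <<'E'
from h import *
o,T=state();print(o['time_s'],o['torque'],o['wrist_force'],o['opening'])
cv2.imwrite('pics/side6.png',cv2.resize(camera('side')['img'][200:320,230:380,::-1],None,fx=4,fy=4))
E
```

```text
12.6667 [-0.04212104  0.37685031  0.01135369] [-0.08662438  0.7304128  -3.0349546 ] 0.5682673000002156
```

View pics/side6.png

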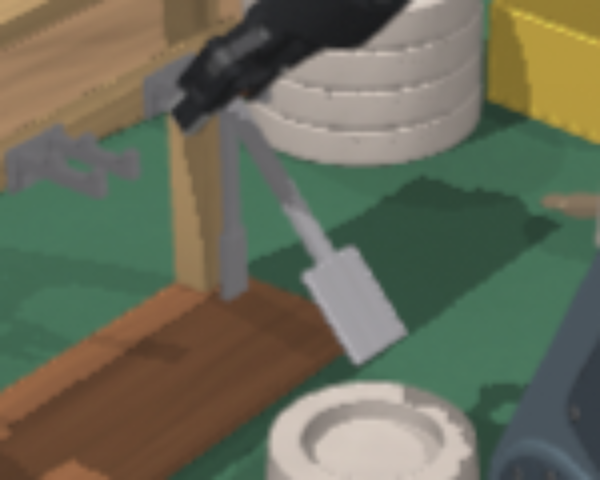

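Emit:
arm_command(motion="0 0 0 0 0 0 0.573; 0 0 0 0 0 0 0.573; 0 0 0 0 0 0 0.573")

```text
time_s: 12.97
eef_pos: [0.5298, 0.0556, 0.2942]
eef_rot: [-0.02, 0.933, 0.051, 0.356]
wrist_force: [-0.6, 0.1, -2.2]
opening: 0.574
```

```bash
cat > look.py <<'E'
from h import *
import sys
o,T=state();print(o['time_s'],o['torque'].round(3),o['wrist_force'].round(2),round(o['opening'],4))
cv2.imwrite(f'pics/{sys.argv[1]}.png',cv2.resize(camera('side')['img'][200:320,230:380,::-1],None,fx=4,fy=4))
E
python3 look.py s7
```

```text
12.9667 [-0.042  0.404  0.032] [-0.59  0.08 -2.24] 0.5736
```

View pics/s7.png

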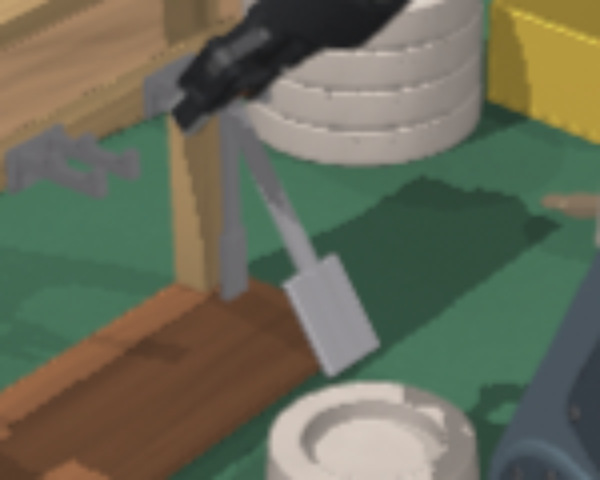

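It's starting to swing: the blade moved from about (355,310) to (332,315) in the crop. Continuing carefully.

Emit:
arm_command(motion="0 0 0 0 0 0 0.574; 0 0 0 0 0 0 0.574; 0 0 0 0 0 0 0.574; 0 0 0 0 0 0 0.574")

```text
time_s: 13.35
eef_pos: [0.5298, 0.0556, 0.2941]
eef_rot: [-0.02, 0.933, 0.051, 0.356]
wrist_force: [-0.9, 0.3, -1.9]
opening: 0.579
```

```bash
python3 look.py s8
```

```text
13.35 [-0.067  0.455  0.058] [-0.95  0.33 -1.89] 0.5789
```

View pics/s8.png

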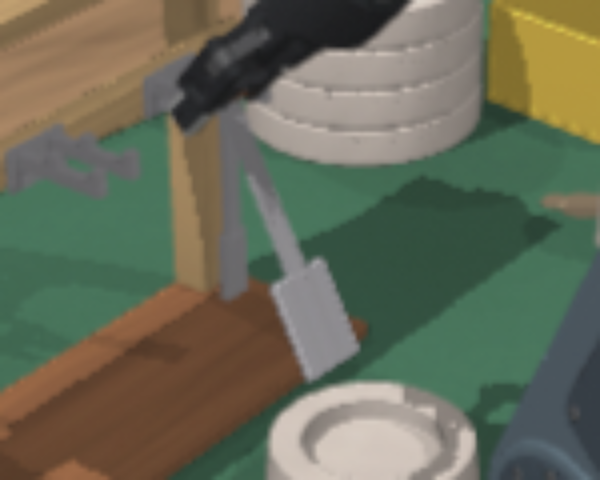

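```bash
python3 - <<'E'
from h import *
o,T=state(); bar=o['eef_pos']-.019*T.apply([0,0,1]); print(bar)
h=np.array([np.cos(YAW),np.sin(YAW),0])
for a in (0,5,10,15,20,25,30,40,48):
    r=np.radians(a); d=-np.sin(r)*h-np.cos(r)*np.array([0,0,1])
    print(a,((proj('side',bar+.177*d)-[230,200])*4).round(0))
E
```

```text
[0.51716546 0.05422511 0.30825366]
0 [238. 348.]
5 [257. 355.]
10 [277. 360.]
15 [296. 364.]
20 [315. 365.]
25 [333. 364.]
30 [351. 362.]
40 [386. 350.]
48 [410. 335.]
```

Emit:
arm_command(motion="0 0 0 0 0 0 0.575; 0 0 0 0 0 0 0.575; 0 0 0 0 0 0 0.575; 0 0 0 0 0 0 0.575")

```text
time_s: 13.73
eef_pos: [0.5297, 0.0556, 0.2941]
eef_rot: [-0.02, 0.933, 0.051, 0.356]
wrist_force: [0.2, 0.4, -2.2]
opening: 0.578
```

```bash
python3 look.py s9
```

```text
13.7333 [-0.084  0.416 -0.033] [ 0.24  0.36 -2.22] 0.5776
```

View pics/s9.png

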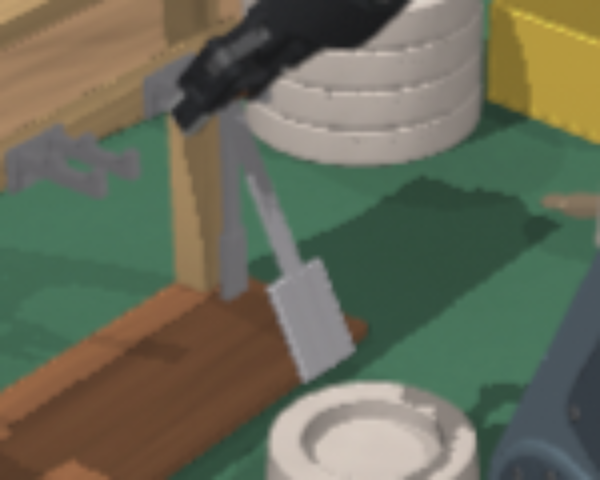

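The blade edge is now at about (329,364), roughly 24° from vertical. I'll keep loosening.

Emit:
arm_command(motion="0 0 0 0 0 0 0.576; 0 0 0 0 0 0 0.576; 0 0 0 0 0 0 0.5765; 0 0 0 0 0 0 0.5765")

```text
time_s: 14.12
eef_pos: [0.5297, 0.0556, 0.294]
eef_rot: [-0.02, 0.933, 0.051, 0.356]
wrist_force: [-0.5, -0.4, -2.0]
opening: 0.576
```

```bash
python3 look.py s10
```

```text
14.1167 [-0.081  0.453 -0.028] [-0.46 -0.37 -2.05] 0.5758
```

View pics/s10.png

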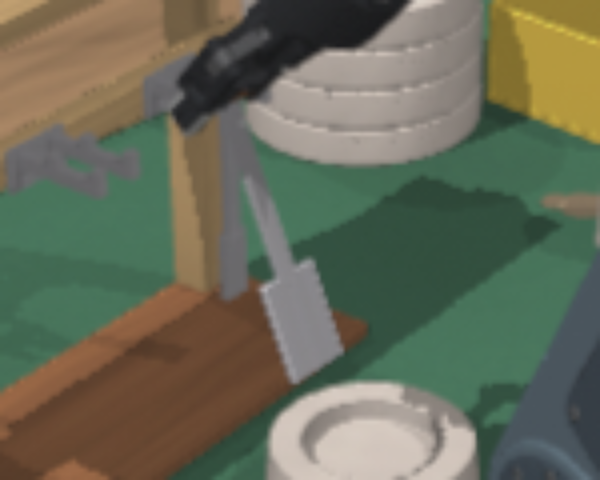

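Emit:
arm_command(motion="0 0 0 0 0 0 0.578; 0 0 0 0 0 0 0.578; 0 0 0 0 0 0 0.579; 0 0 0 0 0 0 0.579; 0 0 0 0 0 0 0.579")

```text
time_s: 14.58
eef_pos: [0.5297, 0.0556, 0.294]
eef_rot: [-0.02, 0.933, 0.051, 0.356]
wrist_force: [0.2, 0.3, -2.3]
opening: 0.579
```

```bash
python3 look.py s11
```

```text
14.5833 [-0.021  0.432 -0.066] [ 0.24  0.32 -2.29] 0.5793
```

View pics/s11.png

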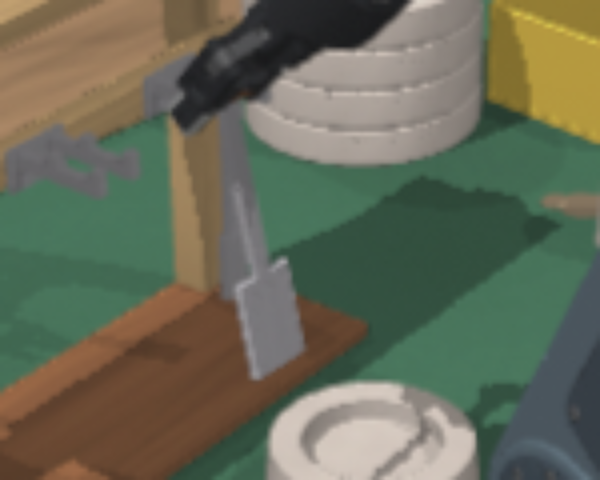

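Emit:
arm_command(motion="0 0 0 0 0 0 0.58; 0 0 0 0 0 0 0.58; 0 0 0 0 0 0 0.58; 0 0 0 0 0 0 0.58")

```text
time_s: 14.97
eef_pos: [0.5296, 0.0557, 0.2939]
eef_rot: [-0.02, 0.933, 0.051, 0.356]
wrist_force: [0.4, 0.4, -2.2]
opening: 0.579
```

```bash
python3 look.py s12
```

```text
14.9667 [-0.059  0.551 -0.031] [ 0.39  0.41 -2.2 ] 0.5792
```

View pics/s12.png

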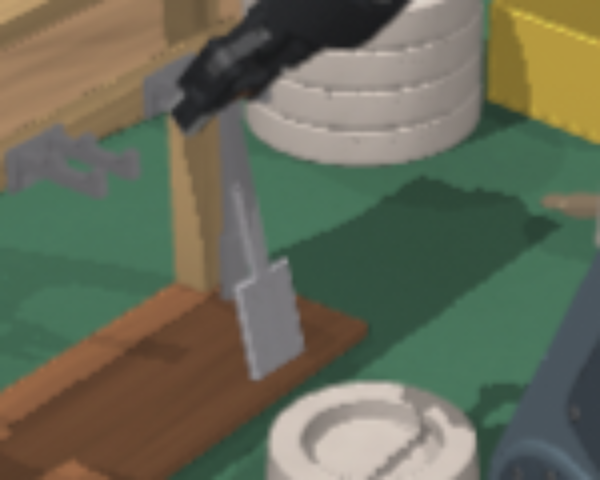

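Emit:
arm_command(motion="0 0 0 0 0 0 0.581; 0 0 0 0 0 0 0.581; 0 0 0 0 0 0 0.581")

```text
time_s: 15.27
eef_pos: [0.5296, 0.0557, 0.2939]
eef_rot: [-0.02, 0.933, 0.051, 0.356]
wrist_force: [-1.7, -0.3, -2.2]
opening: 0.58
```

```bash
python3 look.py s13
```

```text
15.2667 [ 0.023  0.485 -0.002] [-1.66 -0.31 -2.18] 0.5798
```

View pics/s13.png

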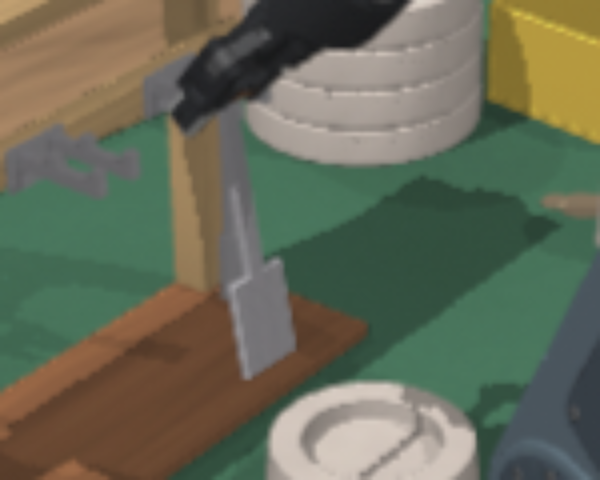

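About 9° now. One more small step.

Emit:
arm_command(motion="0 0 0 0 0 0 0.582; 0 0 0 0 0 0 0.582; 0 0 0 0 0 0 0.582")

```text
time_s: 15.57
eef_pos: [0.5296, 0.0557, 0.2938]
eef_rot: [-0.02, 0.933, 0.051, 0.356]
wrist_force: [-0.6, -0.4, -2.4]
opening: 0.58
```

```bash
python3 look.py s14
```

```text
15.5667 [-0.101  0.459  0.024] [-0.6  -0.4  -2.42] 0.5804
```

View pics/s14.png

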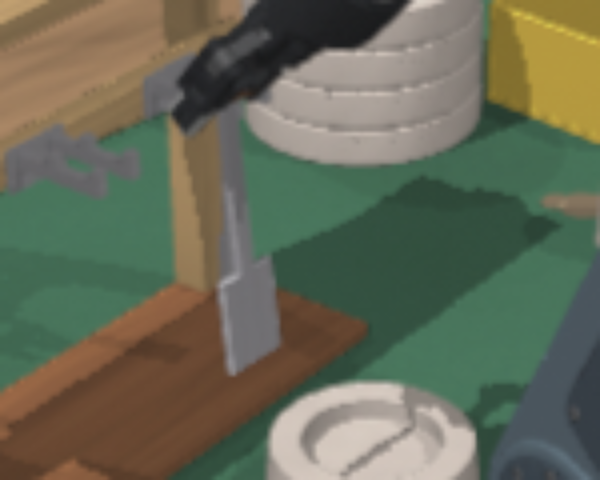

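About 5° left. I'll make one last half step, then close firmly in the same call.

Emit:
arm_command(motion="0 0 0 0 0 0 0.5825; 0 0 0 0 0 0 0.5825; 0 0 0 0 0 0 0.5825; 0 0 0 0 0 0 0.58; 0 0 0 0 0 0 0.57; 0 0 0 0 0 0 0.55; 0 0 0 0 0 0 0; 0 0 0 0 0 0 0; 0 0 0 0 0 0 0")

```text
time_s: 16.37
eef_pos: [0.5296, 0.0557, 0.2938]
eef_rot: [-0.02, 0.933, 0.051, 0.356]
wrist_force: [-0.2, -0.2, -2.9]
opening: 0.562
```

```bash
python3 look.py s15
```

```text
16.3667 [-0.057  0.541  0.012] [-0.16 -0.21 -2.91] 0.5624
```

View pics/s15.png

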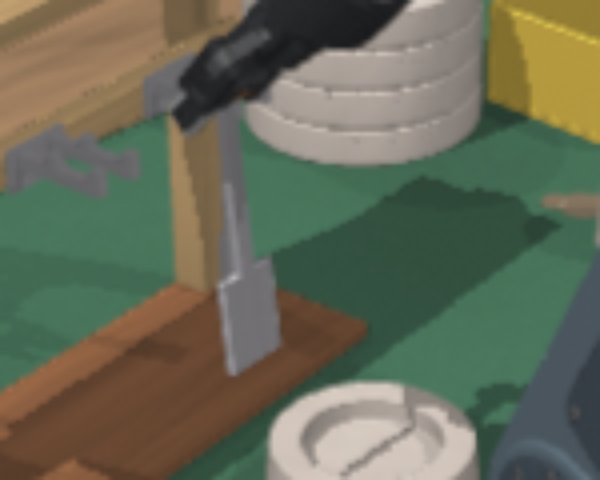

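Still about 5° with the grip firm. Time is ample (16 s), so I'll loosen to a few N again with a tiny shake so friction lets go.

Emit:
arm_command(motion="0 0 0 0 0 0 0.575; 0 0 0 0 0 0 0.582; 0 0 0 0 0 0 0.582; 0.02 0 0 0 0 0 0.582; -0.02 0 0 0 0 0 0.582; 0.02 0 0 0 0 0 0.582; -0.02 0 0 0 0 0 0.582; 0.01 0 0 0 0 0 0.582; -0.01 0 0 0 0 0 0.582; 0 0 0 0 0 0 0.582")

```text
time_s: 17.25
eef_pos: [0.5296, 0.0557, 0.2938]
eef_rot: [-0.02, 0.933, 0.051, 0.356]
wrist_force: [-0.4, 0.4, -2.1]
opening: 0.585
```

```bash
python3 look.py s16;  python3 - <<'E'
from h import *
o,T=state(); bar=o['eef_pos']-.019*T.apply([0,0,1]); print(bar)
h=np.array([np.cos(YAW),np.sin(YAW),0])
for a in (-5,-2,0,2,4,6):
    r=np.radians(a); d=-np.sin(r)*h-np.cos(r)*np.array([0,0,1])
    print(a,((proj('side',bar+.177*d)-[230,200])*4).round(0))
E
```

```text
17.25 [-0.029  0.568 -0.017] [-0.38  0.37 -2.14] 0.5855
[0.51731431 0.05420218 0.30846354]
-5 [219. 339.]
-2 [230. 344.]
0 [238. 347.]
2 [245. 351.]
4 [253. 353.]
6 [261. 356.]
```

View pics/s16.png

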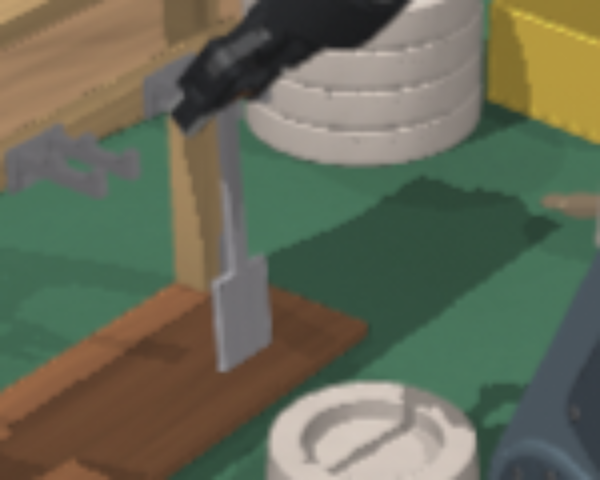

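Now about 2.3° (edge at about (246,354), with vertical predicted at 238). One more shake, then the firm grip.

Emit:
arm_command(motion="0.02 0 0 0 0 0 0.582; -0.02 0 0 0 0 0 0.582; 0.02 0 0 0 0 0 0.582; -0.02 0 0 0 0 0 0.582; 0 0 0 0 0 0 0.582; 0 0 0 0 0 0 0.575; 0 0 0 0 0 0 0.55; 0 0 0 0 0 0 0; 0 0 0 0 0 0 0; 0 0 0 0 0 0 0")

```text
time_s: 18.13
eef_pos: [0.5298, 0.0555, 0.2943]
eef_rot: [-0.02, 0.933, 0.051, 0.356]
wrist_force: [-0.8, -0.4, -2.5]
opening: 0.56
```

```bash
python3 look.py s17;  python3 - <<'E'
from h import *
cv2.imwrite('pics/top17.png',cv2.resize(camera('top')['img'][150:270,220:370,::-1],None,fx=5,fy=5,interpolation=cv2.INTER_CUBIC))
o,T=state();print(o['eef_pos'])
plan(tcp_for(fork(-.06,0,.015),RF),RF,8,0)
E
```

```text
18.1333 [-0.071  0.583  0.001] [-0.76 -0.41 -2.49] 0.5598
[0.52986698 0.05554316 0.2943272 ]
dist 0.07760467597201638 ang 0.2571632686014463
-0.001 -0.001 0.048 0.000 0.000 -0.000 0; -0.001 -0.001 0.048 0.000 0.000 -0.000 0; -0.001 -0.001 0.048 0.000 0.000 -0.000 0; -0.001 -0.001 0.048 0.000 0.000 -0.000 0; -0.001 -0.001 0.048 0.000 0.000 -0.000 0; -0.001 -0.001 0.048 0.000 0.000 -0.000 0; -0.001 -0.001 0.048 0.000 0.000 -0.000 0; -0.001 -0.001 0.048 0.000 0.000 -0.000 0
```

View pics/s17.png

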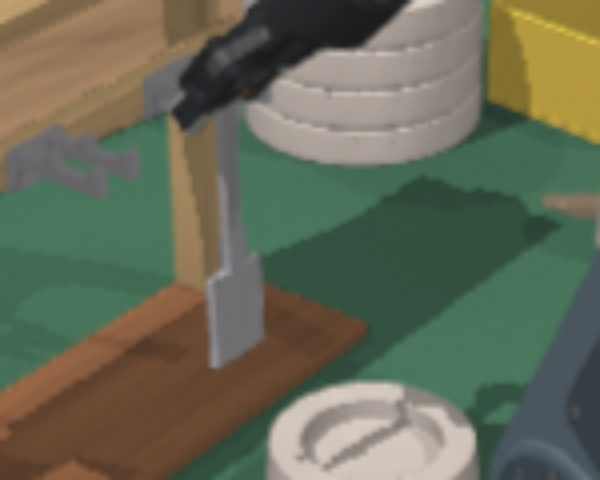

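View pics/top17.png

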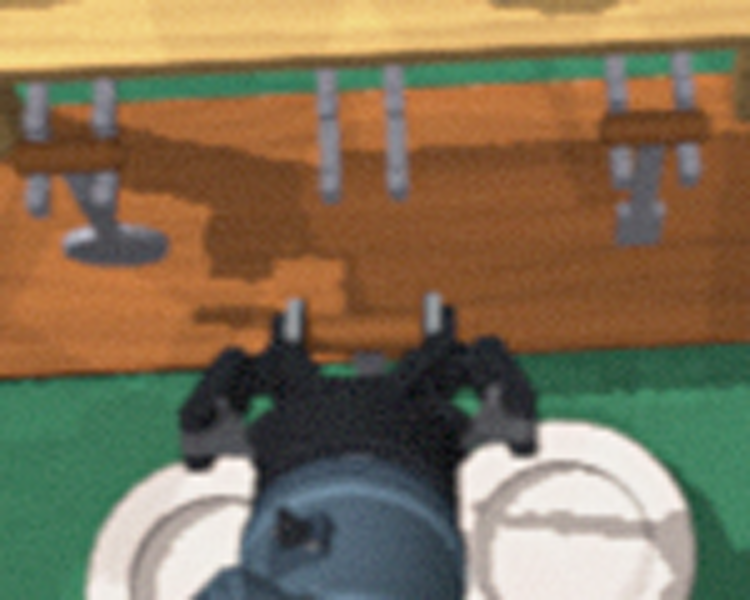

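The paddle hangs straight (edge at (238,350), predicted vertical (238,347)) and is firmly gripped. Now I'll descend to the pre-insertion point.

Emit:
arm_command(motion="0 0 0.024 0 0 0 0; 0 -0.001 0.048 0 0 0 0; 0 -0.001 0.048 0 0 0 0; 0 -0.001 0.048 0 0 0 0; 0 -0.001 0.048 0 0 0 0; 0 -0.001 0.048 0 0 0 0; 0 -0.001 0.048 0 0 0 0; 0 0 0.024 0 0 0 0; 0 0 0.01 0 0 0 0; 0 0 0 0 0 0 0")

```text
time_s: 19.07
eef_pos: [0.5794, 0.0619, 0.2393]
eef_rot: [-0.019, 0.933, 0.051, 0.357]
wrist_force: [-0.5, -0.6, -1.5]
opening: 0.557
```

```bash
python3 look.py s18;  python3 - <<'E'
from h import *
cv2.imwrite('pics/top18.png',cv2.resize(camera('top')['img'][150:270,220:370,::-1],None,fx=5,fy=5,interpolation=cv2.INTER_CUBIC))
o,T=state();print(o['eef_pos'])
bar=o['eef_pos']-.019*T.apply([0,0,1]);d=bar-SEAT;c,s=np.cos(YAW),np.sin(YAW);print('fork frame',c*d[0]+s*d[1],-s*d[0]+c*d[1],d[2])
for e in (-1,0,1):
  p=bar+e*.025*T.apply([0,1,0]); print('bar px side',(proj('side',p)-[230,200])*4,'top',(proj('top',p)-[220,150])*5)
for y in (-.015,.015):
  print('prong tip', (proj('side',fork(-.022,y,0))-[230,200])*4,(proj('top',fork(-.022,y,0))-[220,150])*5)
plan(tcp_for(fork(-.06,0,.015),RF),RF,1,0)
E
```

```text
19.0667 [-0.059  0.504  0.01 ] [-0.51 -0.58 -1.46] 0.5569
[0.57936549 0.06183826 0.24001818]
fork frame -0.06109679710244379 -0.0014098185614687979 0.019153822772585538
bar px side [139.56523546 165.29017282] top [307.91548932 259.9044502 ]
bar px side [167.27480528 149.58410243] top [366.05820996 257.35610369]
bar px side [194.35743309 134.23338924] top [424.15920901 254.8095858 ]
prong tip [135.51971473 151.15721202] [396.23752192 183.64192367]
prong tip [102.76371716 169.62285764] [328.24998505 186.83445273]
dist 0.0045277072412127865 ang 0.23059776014177719
-0.010 -0.007 0.019 0.003 0.001 -0.003 0
```

View pics/s18.png

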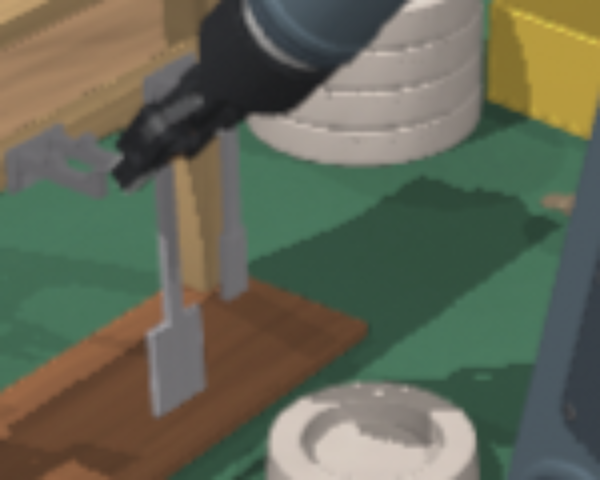

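View pics/top18.png

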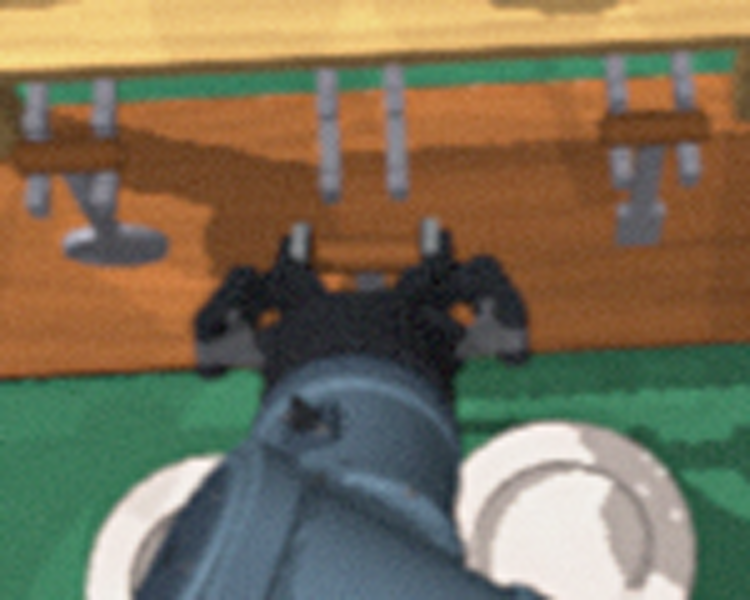

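In the top crop, the prongs are at x=330 and 397 (centre 363.5), and the fingertips at 300 and 432 (centre 366), with the brown bar between them near row 255. In the side crop the paddle hangs straight. After a shift of about 1 mm in +y, I'll move in.

```bash
python3 - <<'E'
from h import *
plan(tcp_for(fork(0,-.0003,.0145),RF),RF,12,0)
E
```

```text
dist 0.06130130647901638 ang 0.23059776014177719
0.018 -0.001 0.018 0.000 0.000 -0.000 0; 0.018 -0.001 0.018 0.000 0.000 -0.000 0; 0.018 -0.001 0.018 0.000 0.000 -0.000 0; 0.018 -0.001 0.018 0.000 0.000 -0.000 0; 0.018 -0.001 0.018 0.000 0.000 -0.000 0; 0.018 -0.001 0.018 0.000 0.000 -0.000 0; 0.018 -0.001 0.018 0.000 0.000 -0.000 0; 0.018 -0.001 0.018 0.000 0.000 -0.000 0; 0.018 -0.001 0.018 0.000 0.000 -0.000 0; 0.018 -0.001 0.018 0.000 0.000 -0.000 0; 0.018 -0.001 0.018 0.000 0.000 -0.000 0; 0.018 -0.000 0.018 0.000 0.000 -0.000 0
```

First do the y correction and go halfway, stopping just ahead of the lips.

Emit:
arm_command(motion="-0.004 -0.004 0.01 0 0 0 0; 0.01 -0.003 0.01 0 0 0 0; 0.018 0 0.016 0 0 0 0; 0.018 0 0.016 0 0 0 0; 0.018 0 0.016 0 0 0 0; 0.01 0 0.009 0 0 0 0; 0 0 0 0 0 0 0; 0 0 0 0 0 0 0")

```text
time_s: 19.83
eef_pos: [0.603, 0.0655, 0.2408]
eef_rot: [-0.019, 0.932, 0.051, 0.36]
wrist_force: [-0.4, -0.0, -2.5]
opening: 0.562
```

```bash
cat > fk.py <<'E'
from h import *
import sys
n=sys.argv[1]
a=camera('side')['img'][:,:,::-1];b=camera('top')['img'][:,:,::-1]
v=np.hstack([cv2.resize(a[200:320,210:310],None,fx=4,fy=4,interpolation=cv2.INTER_CUBIC),cv2.resize(b[150:246,250:330],None,fx=5,fy=5,interpolation=cv2.INTER_CUBIC)])
cv2.imwrite(f'pics/{n}.png',v)
o,T=state();bar=o['eef_pos']-.019*T.apply([0,0,1]);d=bar-SEAT;c,s=np.cos(YAW),np.sin(YAW)
print(o['time_s'],'fork frame mm',np.round(1000*np.array([c*d[0]+s*d[1],-s*d[0]+c*d[1],d[2]]),1),'F',o['wrist_force'].round(1),'open',round(o['opening'],4),'roterr',np.degrees((T.inv()*RF).as_rotvec()).round(2))
E
python3 fk.py f1
```

```text
19.9333 fork frame mm [-37.5  -0.4  19.8] F [-0.2 -0.  -1.4] open 0.5613 roterr [ 0.23 -0.2  -0.12]
```

View pics/f1.png

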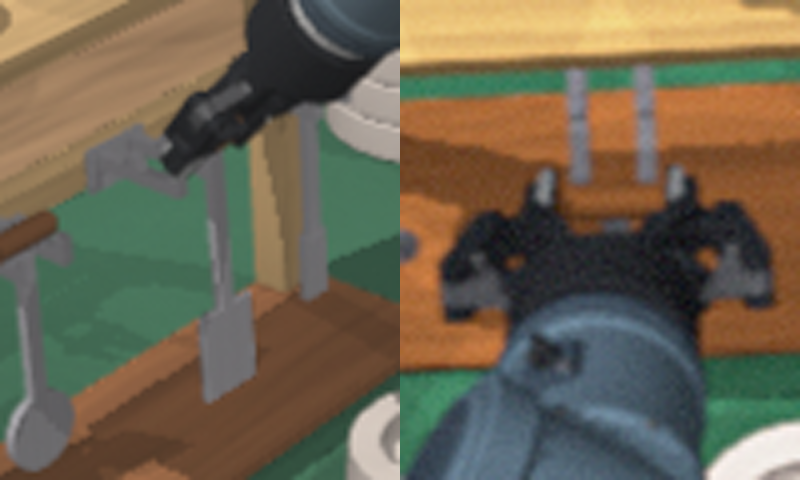

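Centred: the prong centre is at 613 and the finger centre about 610, which is about 613 once the parallax is taken out. Moving in over the seat.

Emit:
arm_command(motion="0.006 0 0.012 0 0 0 0; 0.01 0 0.014 0 0 0 0; 0.014 0 0.018 0 0 0 0; 0.014 0 0.018 0 0 0 0; 0.014 0 0.018 0 0 0 0; 0.014 0 0.018 0 0 0 0; 0.012 0 0.015 0 0 0 0; 0.006 0 0.008 0 0 0 0; 0 0 0 0 0 0 0; 0 0 0 0 0 0 0")

```text
time_s: 20.77
eef_pos: [0.6354, 0.069, 0.2336]
eef_rot: [-0.019, 0.932, 0.05, 0.359]
wrist_force: [-0.6, 1.2, -2.2]
opening: 0.56
```

```bash
python3 fk.py f2; python3 - <<'E'
from h import *
plan(tcp_for(fork(0,-.0003,.0145),RF),RF,1,0)
E
```

```text
20.8667 fork frame mm [-4.8 -0.5 12.8] F [-0.6  0.5 -2.4] open 0.5582 roterr [ 0.23 -0.17 -0.14]
dist 0.005072472171941477 ang 0.3168073168770101
0.023 -0.002 0.010 0.004 -0.003 -0.002 0
```

View pics/f2.png

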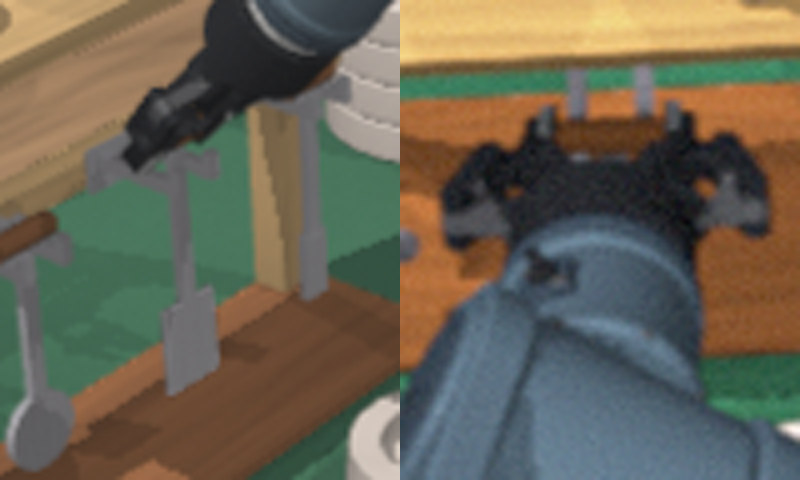

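```bash
python3 - <<'E'
from h import *
p=atz('top',(292.4,177.4),.251);d=p-SEAT;c,s=np.cos(YAW),np.sin(YAW);print(c*d[0]+s*d[1],-s*d[0]+c*d[1])
for uv in ((233.3,181),(351,175.7)):
  p=atz('top',uv,.238);d=p-SEAT;print(c*d[0]+s*d[1],-s*d[0]+c*d[1])
E
```

```text
-0.005358052848687556 -0.0014840414571418558
-0.0026236431784328676 0.12951350629186867
-0.003072499492627034 -0.1304378680432478
```

Emit:
arm_command(motion="0.012 -0.003 0.008 0 0 0 0; 0.004 0 0.004 0 0 0 0; 0 0 0 0 0 0 0; -0.004 0 0.006 0 0 0 0; -0.008 0 0.01 0 0 0 0; -0.008 0 0.01 0 0 0 0; -0.006 0 0.008 0 0 0 0; 0 0 0 0 0 0 0; 0 0 0 0 0 0 0")

```text
time_s: 21.62
eef_pos: [0.6397, 0.0702, 0.2247]
eef_rot: [-0.019, 0.932, 0.05, 0.359]
wrist_force: [0.2, 0.7, -1.9]
opening: 0.558
```

```bash
python3 fk.py f3
```

```text
21.7167 fork frame mm [-0.2  0.2  4. ] F [ 0.7  0.8 -1.9] open 0.558 roterr [ 0.23 -0.18 -0.14]
```

View pics/f3.png

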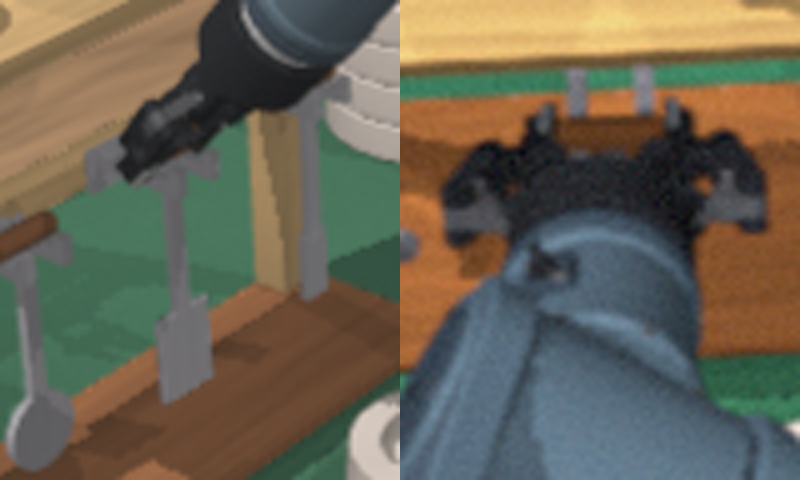

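4 mm to go and no contact force. Lowering slowly, watching the force.

Emit:
arm_command(motion="-0.004 0 0.005 0 0 0 0; -0.004 0 0.005 0 0 0 0; 0 0 0 0 0 0 0; 0 0 0 0 0 0 0")

```text
time_s: 22.05
eef_pos: [0.6401, 0.0701, 0.2224]
eef_rot: [-0.019, 0.932, 0.05, 0.36]
wrist_force: [0.1, -0.3, -1.7]
opening: 0.557
```

Emit:
arm_command(motion="-0.004 0 0.005 0 0 0 0; 0 0 0 0 0 0 0; 0 0 0 0 0 0 0")

```text
time_s: 22.3
eef_pos: [0.6406, 0.0701, 0.2218]
eef_rot: [-0.018, 0.931, 0.05, 0.36]
wrist_force: [0.1, -0.8, -1.9]
opening: 0.56
```

```bash
python3 fk.py f4
```

```text
22.4 fork frame mm [ 0.6 -0.   0.8] F [ 1.3 -0.4 -2.1] open 0.5602 roterr [ 0.26 -0.28 -0.12]
```

Emit:
arm_command(motion="-0.008 0 0.006 0 0 0 0; -0.004 0 0.004 0 0 0 0; 0 0 0 0 0 0 0; 0 0 0 0 0 0 0")

```text
time_s: 22.73
eef_pos: [0.6419, 0.0701, 0.2219]
eef_rot: [-0.018, 0.93, 0.051, 0.363]
wrist_force: [0.5, 0.3, -2.1]
opening: 0.563
```

```bash
python3 fk.py f5
```

```text
22.8333 fork frame mm [ 1.7 -0.2  0.7] F [ 0.3  0.8 -1.2] open 0.5601 roterr [ 0.31 -0.61 -0.08]
```

View pics/f5.png

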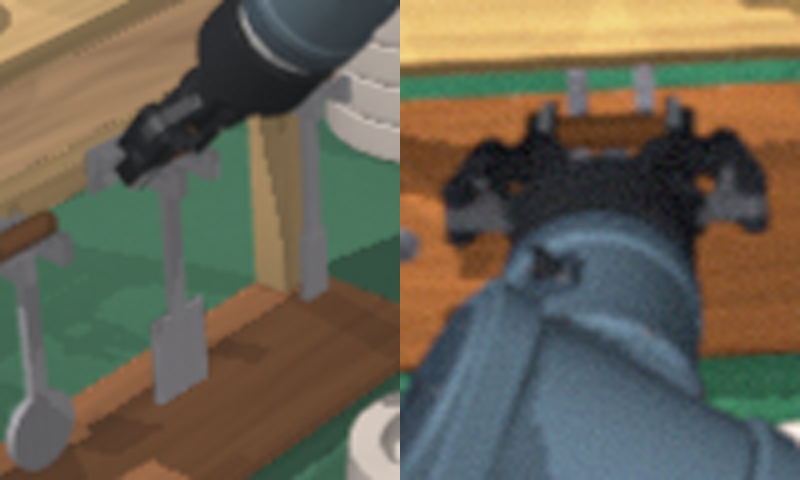

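```bash
python3 - <<'E'
from h import *
o,T=state();print(o['q'].round(3),o['dq'].round(3),o['joint_efforts'].round(1),o['wrist_force'].round(2),o['torque'].round(3))
print('down',T.inv().apply([0,0,-1]),'fwd',T.inv().apply([np.cos(YAW),np.sin(YAW),0]))
E
```

```text
[-0.167 -0.039  2.046  0.433  0.446  0.97 ] [-0.001  0.002 -0.    -0.001  0.     0.   ] [ -0.1 -33.2 -35.1   0.8  -2.9   0. ] [ 0.32  0.8  -1.16] [-0.007  0.495  0.014]
down [-0.67698657 -0.00309371  0.73598887] fwd [ 0.73599411 -0.00469641  0.67697165]
```

Emit:
arm_command(motion="-0.007 0 0.007 0 -0.004 0 0; -0.007 0 0.006 0 -0.004 0 0; -0.007 0 0.006 0 -0.004 0 0")

```text
time_s: 23.08
eef_pos: [0.6431, 0.0701, 0.2211]
eef_rot: [-0.017, 0.931, 0.051, 0.36]
wrist_force: [-21.9, -2.8, 15.7]
opening: 0.561
```

```bash
python3 fk.py f6;  python3 - <<'E'
from h import *
o,T=state();print(o['q'].round(3),o['wrist_force'].round(2),o['torque'].round(3))
E
```

```text
23.1833 fork frame mm [ 3.  -0.2  0.2] F [-17.2  -0.6  13.1] open 0.5591 roterr [ 0.37 -0.29  0.06]
[-0.164 -0.034  2.039  0.42   0.45   0.981] [-17.17  -0.64  13.12] [-0.199  0.906  0.14 ]
```

Contact: −17 N in x and +13 N in z, since the bar has drifted forward to the rear lip. I'll ease back about 4 mm and recheck.

Emit:
arm_command(motion="-0.012 0 -0.012 0 -0.003 0 0; -0.004 0 -0.004 0 0 0 0; 0 0 0 0 0 0 0; 0 0 0 0 0 0 0")

```text
time_s: 23.52
eef_pos: [0.6381, 0.0696, 0.2215]
eef_rot: [-0.017, 0.932, 0.052, 0.359]
wrist_force: [-1.2, 0.9, 0.6]
opening: 0.558
```

```bash
python3 fk.py f7;  python3 - <<'E'
from h import *
o,T=state();print(o['q'].round(3),o['wrist_force'].round(2),o['torque'].round(3))
E
```

```text
23.6167 fork frame mm [-1.9 -0.2  0.6] F [-1.6  0.2 -0.1] open 0.5612 roterr [ 0.37 -0.09  0.06]
[-0.167 -0.045  2.048  0.417  0.457  0.983] [-1.56  0.24 -0.06] [-0.055  0.527  0.04 ]
```

View pics/f7.png

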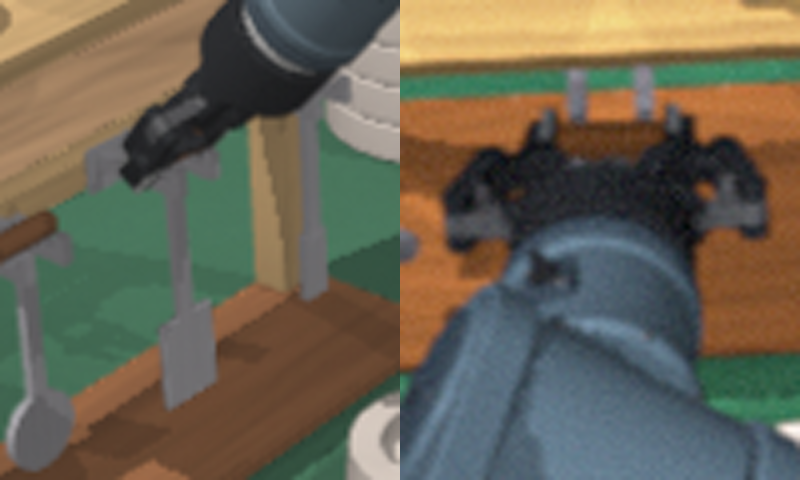

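The force is gone and the bar is within the notch range. Now a gentle straight lowering to feel the prong tops.

Emit:
arm_command(motion="-0.009 0 0.003 0 0 0 0; -0.006 0 0.003 0 0 0 0; 0 0 0 0 0 0 0")

```text
time_s: 23.87
eef_pos: [0.6388, 0.0696, 0.2216]
eef_rot: [-0.017, 0.931, 0.052, 0.362]
wrist_force: [0.4, -1.2, -1.2]
opening: 0.56
```

```bash
python3 fk.py f8;  python3 - <<'E'
from h import *
o,T=state();print(o['q'].round(3),o['wrist_force'].round(2),o['torque'].round(3))
E
```

```text
23.9667 fork frame mm [-1.4 -0.3  0.5] F [-0.5  0.7  1.2] open 0.5625 roterr [ 0.41 -0.42  0.09]
[-0.167 -0.045  2.051  0.425  0.449  0.974] [-0.51  0.7   1.22] [0.002 0.271 0.067]
```

The weight is now carried (Fz changed from −2 to about +1) and the bar is at seat height, 0.5 mm above nominal, so it lies in the notches. I'll release gradually.

Emit:
arm_command(motion="0 0 0 0 0 0 0.57; 0 0 0 0 0 0 0.58; 0 0 0 0 0 0 0.584; 0 0 0 0 0 0 0.584; 0 0 0 0 0 0 0.588; 0 0 0 0 0 0 0.592; 0 0 0 0 0 0 0.592; 0 0 0 0 0 0 0.592")

```text
time_s: 24.63
eef_pos: [0.6389, 0.0693, 0.2209]
eef_rot: [-0.017, 0.931, 0.051, 0.361]
wrist_force: [-0.4, 1.4, 0.2]
opening: 0.599
```

```bash
python3 fk.py f9
```

```text
24.7333 fork frame mm [-1.2 -0.6 -0. ] F [ 0.8  0.9 -1.1] open 0.5956 roterr [ 0.42 -0.4   0.06]
```

View pics/f9.png

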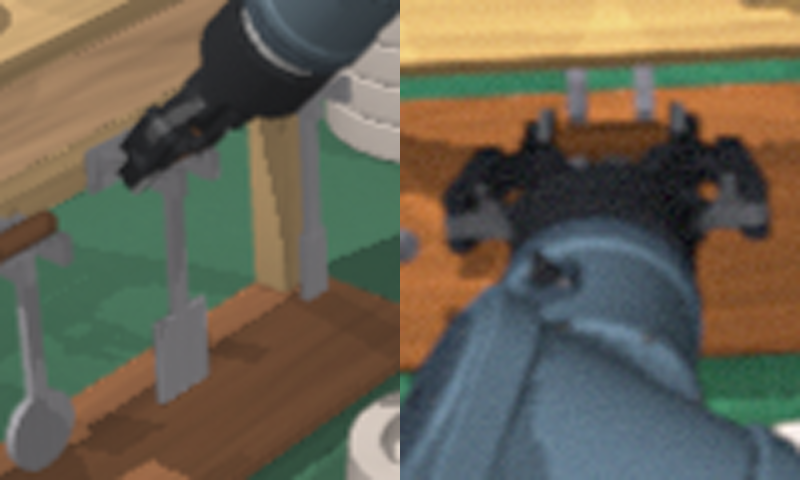

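It hangs on its own with the fingers open past the bar. I'll open wider and retreat straight back along the tool axis.

Emit:
arm_command(motion="0 0 0 0 0 0 0.62; 0 0 0 0 0 0 0.66; 0 0 0 0 0 0 0.7; 0 0 0 0 0 0 0.72; 0 0 0 0 0 0 0.72; 0 0 0 0 0 0 0.72")

```text
time_s: 25.23
eef_pos: [0.6391, 0.069, 0.2212]
eef_rot: [-0.016, 0.931, 0.051, 0.362]
wrist_force: [0.6, 0.7, -0.3]
opening: 0.721
```

```bash
python3 fk.py f10
```

```text
25.3333 fork frame mm [-1.  -0.9  0.2] F [-0.1 -0.1 -0.4] open 0.7214 roterr [ 0.46 -0.43  0.05]
```

View pics/f10.png

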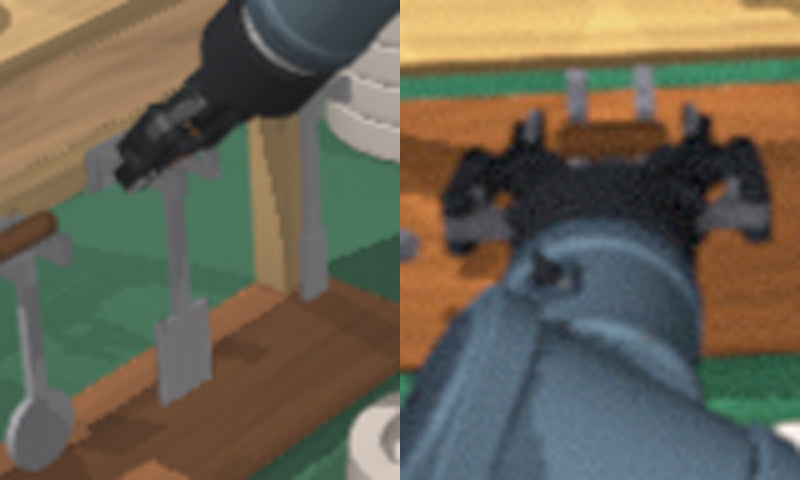

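Emit:
arm_command(motion="0 0 -0.02 0 0 0 0.72; 0 0 -0.03 0 0 0 0.72; 0 0 -0.04 0 0 0 0.72; 0 0 -0.04 0 0 0 0.72; 0 0 -0.05 0 0 0 0.72; 0 0 -0.05 0 0 0 0.72; 0 0 -0.05 0 0 0 0.72; 0 0 -0.05 0 0 0 0.72; 0 0 -0.03 0 0 0 0.72; 0 0 0 0 0 0 0.72")

```text
time_s: 26.17
eef_pos: [0.5855, 0.0637, 0.2814]
eef_rot: [-0.016, 0.93, 0.051, 0.363]
wrist_force: [-0.1, -0.5, 0.6]
opening: 0.726
```

```bash
python3 fk.py f11; python3 - <<'E'
from h import *
plan(tcp_for(fork(-.2,0,.13),RF),RF,10,.72)
E
```

```text
26.2667 fork frame mm [-54.7  -0.1  59.3] F [0.6 0.  0.6] open 0.7167 roterr [ 0.51 -0.52  0.09]
dist 0.16168391992608874 ang 0.7405621917293306
-0.030 0.000 -0.075 0.001 -0.001 0.000 0.72; -0.030 0.000 -0.075 0.001 -0.001 0.000 0.72; -0.030 0.000 -0.075 0.001 -0.001 0.000 0.72; -0.030 0.000 -0.075 0.001 -0.001 0.000 0.72; -0.030 0.000 -0.075 0.001 -0.001 0.000 0.72; -0.030 0.000 -0.075 0.001 -0.001 0.000 0.72; -0.030 0.000 -0.075 0.001 -0.001 0.000 0.72; -0.030 0.000 -0.075 0.001 -0.001 0.000 0.72; -0.030 -0.000 -0.075 0.001 -0.001 0.000 0.72; -0.030 -0.000 -0.075 0.001 -0.001 0.000 0.72
```

View pics/f11.png

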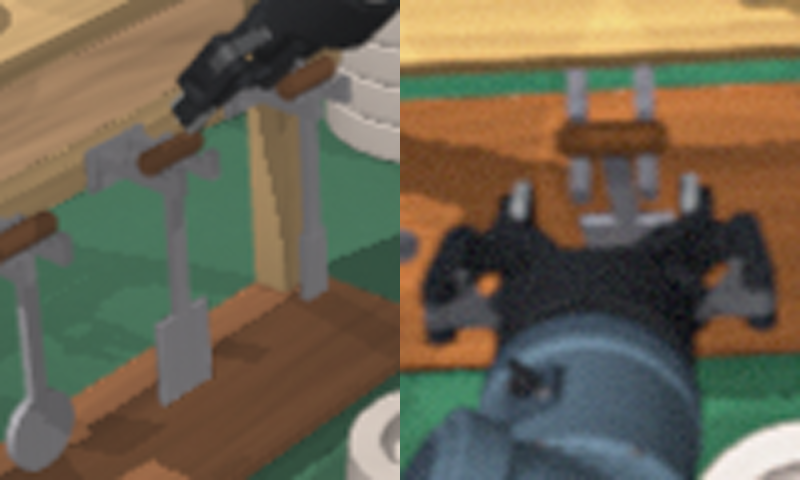

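The paddle hangs in the middle fork with its bar across both prongs and its shank between them. I'll back off a bit more, then do a final check.

Emit:
arm_command(motion="-0.015 0 -0.03 0 0 0 0.72; -0.03 0 -0.05 0 0 0 0.72; -0.03 0 -0.05 0 0 0 0.72; -0.03 0 -0.05 0 0 0 0.72; -0.03 0 -0.05 0 0 0 0.72; -0.015 0 -0.03 0 0 0 0.72; 0 0 0 0 0 0 0.72; 0 0 0 0 0 0 0.72; 0 0 0 0 0 0 0.72; 0 0 0 0 0 0 0.72")

```text
time_s: 27.1
eef_pos: [0.5247, 0.0578, 0.2944]
eef_rot: [-0.017, 0.932, 0.051, 0.359]
wrist_force: [0.3, -0.7, -0.5]
opening: 0.722
```

```bash
python3 fk.py f12; python3 - <<'E'
from h import *
cv2.imwrite('pics/side12.png',camera('side')['img'][:,:,::-1])
cv2.imwrite('pics/top12.png',camera('top')['img'][:,:,::-1])
for n in('side','top'): print(n,[([round(v) for v in d["box"]],round(d["conf"],2)) for d in search_frame(n,'paddle')])
E
```

```text
27.2 fork frame mm [-115.9    0.8   73.4] F [ 0.   0.2 -0.4] open 0.7169 roterr [ 0.38 -0.06  0.  ]
side [([246, 233, 260, 302], 0.61)]
top [([279, 175, 303, 205], 0.95)]
```

View pics/f12.png

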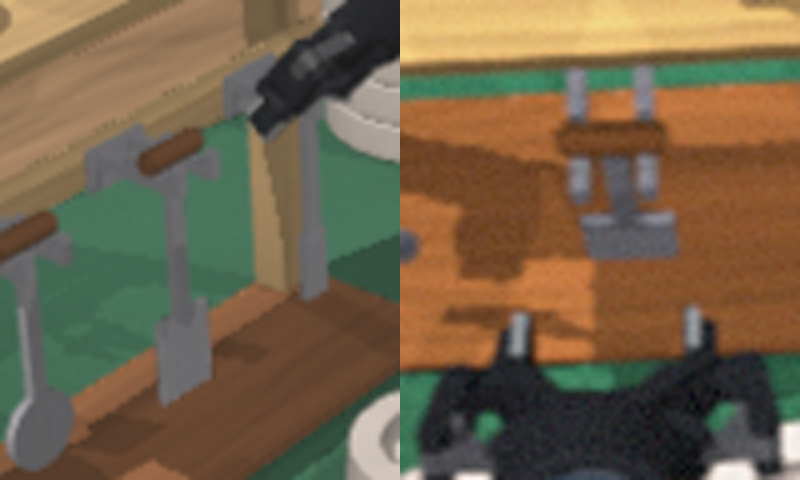

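View pics/top12.png

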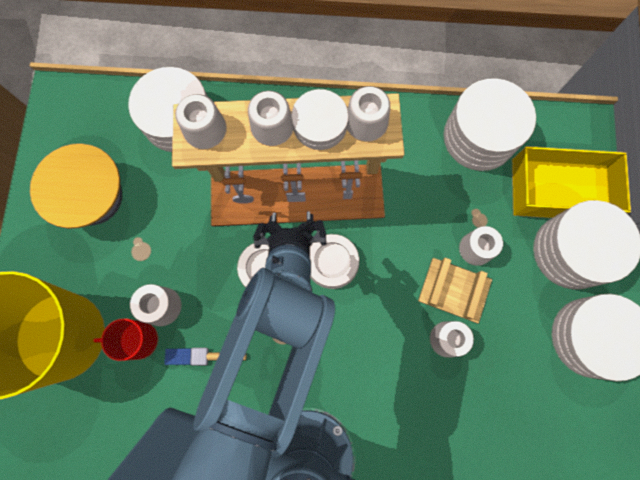

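```bash
python3 - <<'E'
from h import *
c,s=np.cos(YAW),np.sin(YAW)
b=tri((252.75,238),(292.4,177.6)); e=tri((210+187/4,200+391/4),(250+(632-400)/5,150+258/5))
for p in (b,e):
    d=p-SEAT; print(p.round(4),'fork mm',(1000*np.array([c*d[0]+s*d[1],-s*d[0]+c*d[1],d[2]])).round(1))
E
```

```text
[0.6285 0.0686 0.2332] fork mm [ 1.1 -0.3 -1.8]
[0.6268 0.0693 0.0572] fork mm [  -0.5    0.7 -177.8]
```

The bar is at (+1.1, −0.3, −1.8) mm from the seat, and the blade edge is 176 mm below it with under 2 mm of sideways offset. It hangs straight and still, so I'm handing in.

```bash
python3 -c "
from bench import *
print(hand_in())"
```

```text
the job is handed in; nothing more can be done
None
```

The paddle hangs in the empty middle fork, and I handed the job in at about 27 s of the 58 s allowed.

I picked it up by the two end buttons and carried it level. In front of the fork, with the gripper leaning 42° back, I loosened the grip step by step. It first stopped about 5° short of vertical, so I loosened again with a small shake until it hung straight, then gripped firmly. After that I brought it in above the lips, lowered it into the notches, let go and backed away.

**Last checks (two-view measurement):**
- **Bar:** about 1 mm from the seat in x, 0.3 mm in y and 2 mm in height, within what I can measure.
- **Straight and still:** the blade edge is 176 mm below the bar with under 2 mm of sideways offset. Two pictures about 1 s apart look the same.
- **Other things:** in the last pictures the hanging tools, moulds and plates look unmoved. The gripper is clear, with no force on the wrist.

**What went less smoothly:** while lowering, the bar drifted forward and pressed the rear lip, with up to about 27 N measured at the wrist. I backed off and lowered it again. That contact suggests my seat estimate was about 3 mm too far back, though the final bar position agreed with the estimate to about 1 mm.

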